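# Move the charged battery pack from the charger to the bench lamp

## Task

The compact battery pack on the two-bay charger is full: squeeze its two side catches, slide it off, and slide it onto the battery shoe of the bench lamp until it is fully home and both catches have clicked out, then let go. Feel your way and never force it on either rail; leave the taller pack charging and the other things on the bench where they are.

Things in the scene. Friction and masses are not known exactly. Their poses are not given: they have to be found in the camera images.
- pack: The compact battery pack to move: black case 104 mm long (x from -52 to +52), 54 wide (y), flat top at z = 62, underside at z = 14 mm; 0.3 to 0.6 kg. +x: direction it slides ON to a shoe; z up. Origin: underside of its foot, below mid-case. The foot (46 wide, 7 thick, x = -22 to +50) hangs on a neck 34 wide
- pack_catches (a point): Point midway between the pack's two catch buttons (pack frame x = -10, z = 40 mm). The grey buttons, 18 x 18 mm, one in each side, stand 5.5 mm proud: 65 mm over both. Squeezed flush with the case (about 4 N each) they draw in the steel teeth beside the foot and free the pack; while they are squeezed the teeth cannot snap in
- pack_hold (a point): Point in the middle of the pack's ribbed front half (pack frame x = +28, z = 40 mm), case 55 mm wide here; fingers that grip the sides here leave the catches free to click
- pack_left_catch (a joint): Travel of the catch button in the pack's left (+y) side: 0 sprung out (tooth out), 0.0055 m pressed flush (tooth drawn in)
- pack_right_catch (a joint): The same for the catch in the pack's right (-y) side
- tall_pack: The other pack on the charger, not to be moved: same shape, width and length but 78 mm tall. Which of the two bays it is in varies
- charger: Dark grey two-bay charger fixed to the bench, 165 x 250 mm, deck at z = 50 mm. Origin: underside, midway between the bays; +x is the slide-on direction, so packs come off towards -x, level, by 85 mm before they can be lifted. Each bay is a shoe just like the lamp's; its terminal spring pushes a freed pack outwards a few mm
- bay_left (a point): Where the origin of a seated pack lies in the charger's left (+y) bay, on the deck, axes as the charger's; the bays are 120 mm apart
- bay_right (a point): The same in the right (-y) bay
- lamp: Grey bench lamp fixed to the bench: base 175 x 130 mm, deck at z = 40 mm with the empty battery shoe; a thin steel neck rises at its far right corner (x = 80, y = -98 mm) to z = 270 mm and holds a black dish shade, 100 mm across, beyond that corner (x = 190, y = -165). +x is the slide-on direction
- lamp_home (a point): Where the pack's origin lies when seated on the lamp's shoe: on the deck between the guides, axes as the lamp's. Sliding on: teeth are pressed in by the flares from x = -30 to -18 mm (to 15 N, then easier), from x = -6 the terminal block adds 2 to 4 N: 9 to 17 N in all until at about x = 0 the teeth snap out into their pockets, then the force drops; hard stop at x = +2.5. Let go sooner it stays or springs back short of home
- lamp_terminals: Black sprung terminal block, 34 x 14 mm, in the tower at the far end of the lamp's shoe; origin: middle of its face, 27 mm above the deck, in line with the shoe. The pack's front end meets it 6 mm before home. The end of its stroke is the stop; it is easily bent: more than some 30 N on it is forcing
- lamp_mouth (a point): Middle of the mouth of the lamp's shoe, on the deck 38 mm before lamp_home, same axes. Flares narrow from 64 mm apart here to the guides 16 mm further in; these leave the foot 1.5 mm play each side and above; their lips top out 12.5 mm above the deck, 76 mm over all. The deck goes on 37 mm in front of the mouth: the front of the foot can be set down there and slid in level
- cup_wheel: Bystander: grey cup grinding wheel lying flat, 92 mm across, 34 tall
- collet_chuck: Bystander: steel collet chuck standing upright, 42 mm across, 62 tall
- dressing_stick: Bystander: dark square dressing stick, 150 x 25 x 25 mm, lying flat
- brush: Bystander: bench brush lying at the left side
- wrench: Bystander: steel wrench lying at the right side
- oil_bottle: Bystander: white oil bottle, 60 mm across, 160 tall, at the back
- caliper: Bystander: digital caliper lying in front of the charger
Not all that is in view belongs to the job. Leave any blue or green look-alike of the pack alone.

How it is judged:
On the way:
1. the compact pack has been slid off the charger (distance between pack and bay_left above 0.075 m and distance between pack and bay_right above 0.075 m), for 0.1 s.
At the end, for the whole second after the job is handed in: The compact pack sits at rest on the lamp's shoe within 3 mm of home along the rail (4 mm across, 3 mm in height, 0.06 rad), both catches sprung out (less than 2 mm pressed, teeth in their pockets), let go (x of pack in the frame of lamp_home between -0.003 and 0.003 m and y of pack in the frame of lamp_home between -0.004 and 0.004 m and z of pack in the frame of lamp_home between -0.003 and 0.003 m and angle between the x axis of pack and the x axis of lamp_home, either way round below 0.06 rad and value of joint each of pack_left_catch, pack_right_catch below 0.002 m and linear speed of pack below 0.02 m/s); the robot touches nothing.
It fails at once if the pack is torn against its catches on the charger, or jammed there (more than 80 N) (contact force between pack and charger above 80 N).
It fails at once if the pack is rammed against the lamp's terminals (more than 30 N) (contact force between pack and lamp_terminals above 30 N).
It fails at once if the pack is banged on the lamp or jammed in its shoe (more than 80 N) (contact force between pack and lamp above 80 N).
It fails at once if the tall pack is shifted (more than 6 mm) (distance of tall_pack from where it was at the start of the episode above 0.006 m).
It fails at once if another thing on the bench is pushed away (more than 25 mm) (distance of any of cup_wheel, collet_chuck, dressing_stick, brush, wrench, oil_bottle, caliper from where it was at the start of the episode above 0.025 m).
It also fails if it takes over 58 s, if anything falls off the work surface, if the arm or the gripper's body presses on something with over 40 N, if the wrist force passes 120 N, or if a joint passes its speed limit or range.

## Robot

A 6-joint arm with a two-finger parallel gripper is mounted at the origin on the work surface. World frame = base frame: x ahead of the robot, y to its left, z up, the work surface at z = 0. Lengths are in m, angles in rad, forces in N, time in s.
With the tool pointing down it reaches from about 0.35 to 0.725 m from the base axis. Payload 4.3 kg.
Tool frame: the origin (TCP) lies at the very end of the fingers, on their centre line; the grasp point (between the pads) lies 19 mm behind it; z points along the fingers, y is the direction in which the jaws open and shut (so a half turn about z gives the same grasp; the last joint's range is limited). The gripper opens to 85 mm and grips with 20 to 120 N. Pads are 22 mm wide; open, the fingers measure 114 mm over their backs; the gripper's body (76 mm by 85 mm) begins 54 mm behind the grasp point. The pads swing forward as they close: fully open they stand 13 mm farther back than shut.
Start: joints at [-1.389, 0.377, 0.081, 1.274, 0, 1.46], TCP at [0.165, -0.551, 0.231] pointing down, gripper open.
Joint ranges: [-2.72, 2.72], [-0.84, 1.66], [-1.02, 1.22], [-1.77, 2.12], [-1.37, 1.28], [-3.14, 3.14]. Speed limits (rad/s): [2.57, 2.57, 3.14, 3.14, 3.14, 3.14].

## Interface

Orientations are given as a unit quaternion [w, x, y, z].
In Python, from rig import manip gives the robot as it stands. The module is installed in compiled form; this text tells all that it offers.
- The arm moves only by the shell command python3 -m pendant 'ROWS'. ROWS is JSON, a list of rows, each an object of numbers: "tx", "ty", "tz": the shift along the tool's x, y, z in cm; "wx", "wy", "wz": the turn, a rotation vector about the tool's x, y, z in rad; "gripper": the opening, from -1 (shut) to 1 (fully open), so that 0 is half open. A call has 1 to 20 rows; each row is the pose to reach, as a shift and turn from the pose commanded when the call began, along the tool's axes at that moment; what a row does not reach only later rows make up. A row lasts 1/12 s, in which the tool goes at most 41.7 mm and 7.16 degrees, less where a joint would pass 70% of its speed; a pose out of reach is approached as far as the arm can. A call with a gripper value outside its range is refused whole. The fingers move at their own pace and stop on an object; the grip force is fixed at half the most. Time passes only in rows, so rows that repeat a pose let the fingers close. It gives the time, the measured TCP pose, the force and the opening at its end, in the units of the state.
- manip.sense(): the state, without advancing time (a new reading comes with each control period).
- manip.snapshot(name): name is "side" or "top"; returns the picture (384x512x3 uint8, red, green, blue); there is no depth.
- manip.camera_info(name): a dict with "fx", "fy", "cx", "cy" (pixels), "R" (3x3) and "t" (3): a world point X has camera coordinates R X + t. Camera axes: x right, y down, z forward; pixel columns grow to the right and rows downward; lengths in m; the calibration is good to about 2 mm. A picture is of the moment at which its call begins. camera_info takes no time and is no camera call.
- manip.job_done(): hands the job in, once; it reports no verdict.
The state is a dict: "time_s": time; "joint_pos": joint angles; "qvel": joint speeds; "tau": joint torques, N m; "eef_pos": TCP position; "tcp_rot": TCP orientation; "contact_force": force on the tool from outside, world axes, zero at the start; "wrist_torque": the same for the moment, N m; "gripper_width": finger opening in m.
Only numpy, scipy, OpenCV 4.12 (cv2) and the standard library are available. Lean on these libraries where they do the work, as an engineer would, in place of code of your own. Each camera call takes 0.05 s, during which the arm holds its last target.

## Working session

There is one attempt and no reset: what is moved stays moved. The work goes in short steps, Python scripts to look and compute and a shell command to move; the robot and the scene stay as the last step left them, time stands still between calls to the robot, and variables do not carry over. Pictures are saved under pics/ and viewed, and the job is handed in when it is done.

```bash
mkdir -p pics; python3 - <<'E'
from rig import manip
import cv2,numpy as np
for n in("top","side"):
    im=manip.snapshot(n); cv2.imwrite(f"pics/{n}0.png",im[:,:,::-1]); c=manip.camera_info(n); print(n,c["fx"],c["cx"],c["cy"],np.round(c["R"],3).tolist(),np.round(c["t"],3), np.round(-np.array(c["R"]).T@np.array(c["t"]),3))
print(manip.sense())
E
```

```text
top 382.8539734844633 251.6736562135269 188.85603396958123 [[0.01, -1.0, 0.027], [-0.994, -0.013, -0.113], [0.113, -0.025, -0.993]] [-0.009  0.575  1.188] [0.436 0.029 1.245]
side 368.4250880550415 260.0011182395089 190.9161903140634 [[-0.651, -0.759, 0.02], [-0.401, 0.321, -0.858], [0.645, -0.566, -0.513]] [0.411 0.301 0.708] [-0.069  0.616  0.613]
{'time_s': 0.1, 'joint_pos': array([-1.38927949e+00,  3.77978907e-01,  7.97718045e-02,  1.27439117e+00,
       -1.68437486e-05,  1.46051398e+00]), 'qvel': array([ 5.37595327e-04,  3.02633767e-06,  3.41080189e-03, -3.68889436e-04,
       -2.28466309e-03,  5.56818488e-04]), 'tau': array([ 2.04950127e-03, -4.64692998e+01,  2.70582479e+01,  1.20231652e-02,
       -8.19979186e-05, -3.81976903e-06]), 'eef_pos': array([ 0.16531883, -0.5501169 ,  0.2304654 ]), 'tcp_rot': array([-9.00100754e-04,  9.89375119e-01,  1.45382469e-01, -4.04998908e-05]), 'contact_force': array([0.40495281, 0.00353618, 0.1793551 ]), 'wrist_torque': array([-0.00374848, -0.01371748, -0.00610917]), 'gripper_width': 0.08524756760949204}
```

View pics/top0.png

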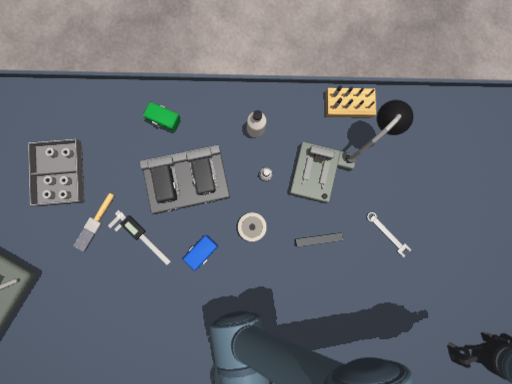

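View pics/side0.png

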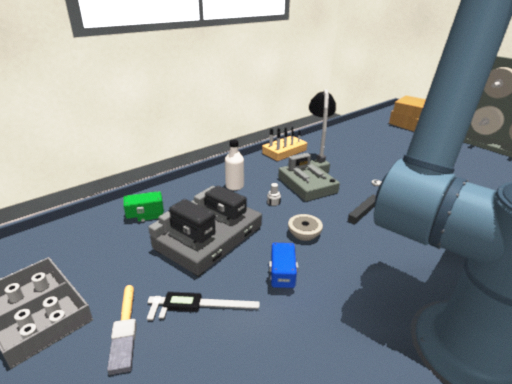

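The top view shows the charger at about (187,180) with two black packs at (163,183) and (203,175), and the lamp at (316,172). There is a blue look-alike at (200,252) and a green one at (162,117). I'll enlarge to tell the packs apart.

```bash
python3 - <<'E'
import cv2
t=cv2.imread("pics/top0.png"); s=cv2.imread("pics/side0.png")
def up(im,k):
    im=cv2.resize(im,None,fx=k,fy=k,interpolation=cv2.INTER_CUBIC); return cv2.convertScaleAbs(im,alpha=1.8,beta=15)
cv2.imwrite("pics/t1.png",up(t[140:220,135:240],7)); cv2.imwrite("pics/t2.png",up(t[130:220,280:370],6)); cv2.imwrite("pics/s1.png",up(s[175:275,145:270],6)); cv2.imwrite("pics/s2.png",up(s[140:205,265:350],8))
E
```

```text
(no output)
```

View pics/t1.png

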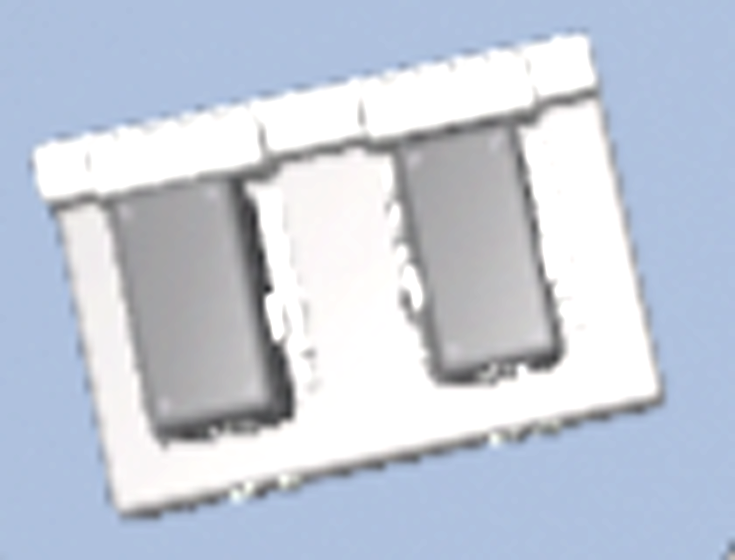

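View pics/s1.png

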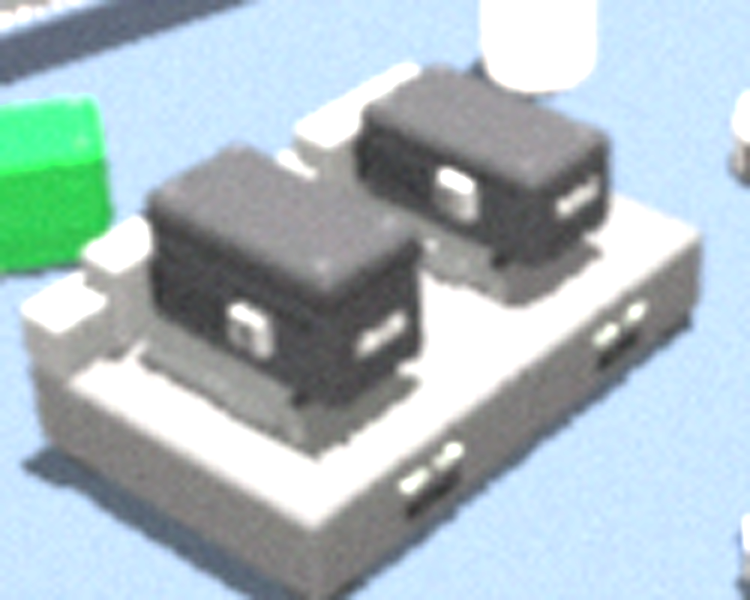

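View pics/t2.png

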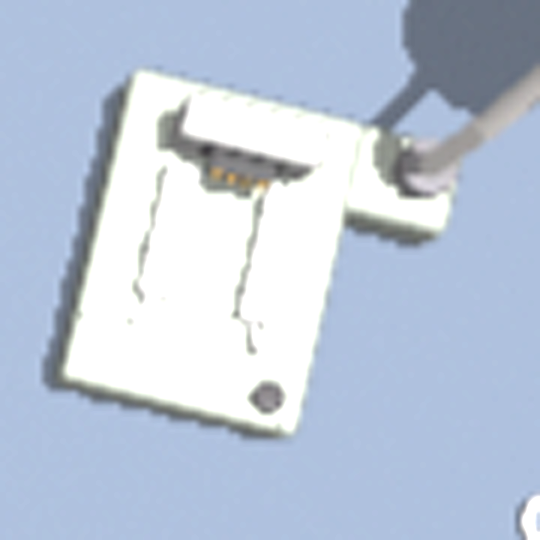

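View pics/s2.png

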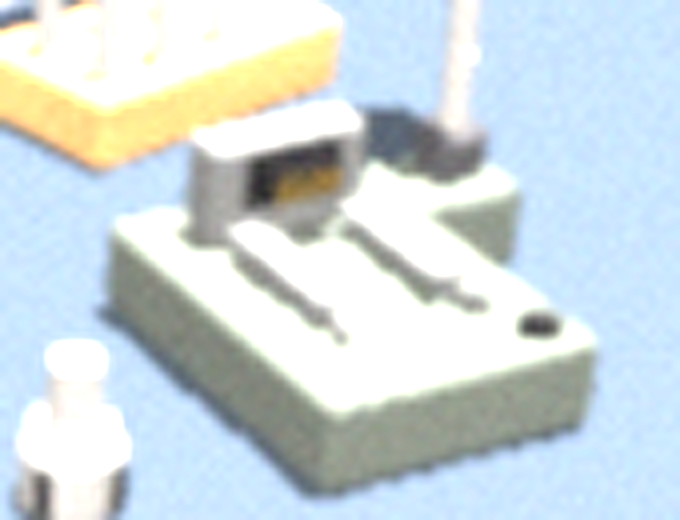

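Candidates: black pack at top px (163,183), side px (192,218), and black pack at top px (203,175), side px (225,203). The blue and green ones are excluded by colour. In the enlarged crop the right-hand one (203,175) has the lower case, so it is the compact pack and sits in the right bay. Next I measure poses.

```bash
python3 - <<'E'
import cv2,numpy as np
t=cv2.imread("pics/top0.png"); s=cv2.imread("pics/side0.png")
def up(im,k,a,b=0):
    im=cv2.resize(im,None,fx=k,fy=k,interpolation=cv2.INTER_CUBIC); return cv2.convertScaleAbs(im,alpha=a,beta=b)
a=up(t[140:220,135:240],7,1.1); b=up(t[135:210,285:360],7,1.0)
cv2.imwrite("pics/t3.png",a); cv2.imwrite("pics/t4.png",b)
g=cv2.cvtColor(t,cv2.COLOR_BGR2GRAY)
print(g[130:215:3,285:350:3]); print(g[145:215:3,140:232:3])
E
```

```text
[[ 98  98  99  98  98  98  98  98  98  98  98  98  98  98  98  99  98  98
   98  97  99  65]
 [ 98  98  98  98  98  98  98  98  98  98  99  98  98  98  98  98  98  98
   98  98  98  54]
 [ 98  98  98  98  98  98  98  98  99  99  98  98  99  98  98  98  99  98
   98  98  98  55]
 [ 98  98  98  98  98  98  98  98  98  98  98  99  98  98  98  98  98  98
   98  98  98  65]
 [ 98  98  98  98  98  98 138 116  98  99  98  98  98  98  98  98  98  98
   98  98  98  79]
 [ 98  98  98  98  98  51 150 151 151 137 140 117  98  98  98  98  98  98
   98  98  98  55]
 [ 99  98  99  98  65  76 152 152  97 163 163 159 145 142 141 118  98  98
   98  98  55  82]
 [ 98  99  99  99  59 116 153  95  56 172 177 173 170 165 163 159 150 153
  140 112  75  98]
 [ 98  98  98  99  54 146 154  95  58  57  47  99 144 171 176 172 160 153
  126  93  72  78]
 [ 98  98  98  98  52 153 154 155 167 103  61  67  64  61  55  97 125 155
  133  95  59  55]
 [ 98  98  98  65  58 156 156  97 173 160  73  83  65  77  87 140 155 155
  156 158  70  88]
 [ 98  98  98  65 111 157 157 113 174 164 157 157 135 151 172 159 156 158
  1
[... 3994 characters left out ...]
  140 140 141 142 143 141 126  95  72  51  85  92  98]
 [ 98  98  98 103 129 130  61  42  52 119 116 133 135 136 137 137 137 139
  140 129 109  79 100  53  87  96  98  99  98  98  98]
 [ 98  98  98  85 130 129 130 131 132 133 133 135 136 138 130 116  85  64
   51  85  98  98  98  98  98  99  99  99  98  98  99]
 [ 98  98  98  98 130 130 131 131 132 131 121  92 107  64  85  92  98  98
   99  98  98  98  98  99  98  99  98  98  98  98  98]
 [ 98  98  98  98 127 120 103  77  56  85  90  96  98  98  98  98  98  98
   98  98  98  98  99  98  98  98  98  98  99  98  99]
 [ 98  98  98  98  87  84  96  98  98  98  98  98  99  98  99  98  98  98
   98  98  98  98  99  98  98  98  99  99  99  99  98]]
```

View pics/t3.png

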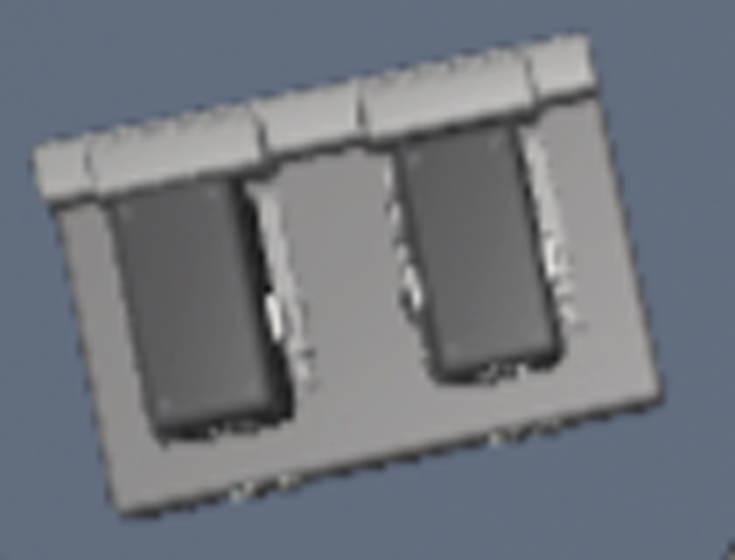

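View pics/t4.png

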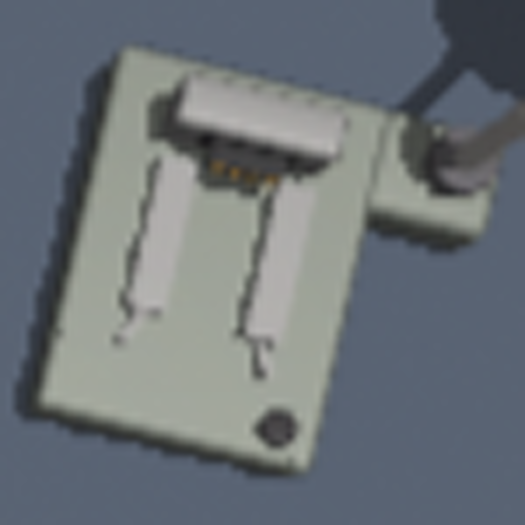

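```bash
cat > h.py <<'E'
import cv2,numpy as np
from rig import manip
from scipy.ndimage import map_coordinates
C={n:manip.camera_info(n) for n in("top","side")}
def ray(n,u,v):
    c=C[n];R=np.array(c["R"]);t=np.array(c["t"]);o=-R.T@t
    return o,R.T@np.array([(u-c["cx"])/c["fx"],(v-c["cy"])/c["fy"],1])
def onz(n,uv,z):
    o,d=ray(n,*uv);return o+d*(z-o[2])/d[2]
def proj(n,X):
    c=C[n];p=np.array(c["R"])@np.asarray(X,float)+np.array(c["t"]);return np.array([p[0]/p[2]*c["fx"]+c["cx"],p[1]/p[2]*c["fy"]+c["cy"]])
def tri(uv1,uv2):
    A=[];b=[]
    (o1,d1),(o2,d2)=ray("top",*uv1),ray("side",*uv2)
    d1=d1/np.linalg.norm(d1);d2=d2/np.linalg.norm(d2)
    P=[np.eye(3)-np.outer(d,d) for d in(d1,d2)]
    X=np.linalg.solve(P[0]+P[1],P[0]@o1+P[1]@o2)
    return X,[np.linalg.norm(P[0]@(X-o1)),np.linalg.norm(P[1]@(X-o2))]
def prof(g,p,q,w=6,n=40,st=.25):
    p=np.array(p,float);q=np.array(q,float);d=(q-p)/np.linalg.norm(q-p);nn=np.array([-d[1],d[0]])
    s=np.arange(-w,w+1e-9,st);tt=np.linspace(0,1,n)
    pts=p+tt[:,None,None]*(q-p)+s[None,:,None]*nn
    return s,tt,map_coordinates(g.astype(float),[pts[...,1],pts[...,0]],order=1),pts
def fit(g,p,q,sign=0,w=3,ref=True):
    s,tt,I,pts=prof(g,p,q,w)
    G=np.gradient(cv2.GaussianBlur(I.astype(np.float32),(5,1),0),axis=1)
    if sign==0:G=abs(G)
    else:G=G*sign
    k=G.argmax(1);P=[]
    for i,kk in enumerate(k):
        lo,hi=max(kk-3,0),min(kk+4,len(s));wt=np.clip(G[i,lo:hi],0,None)
        P.append((wt@pts[i,lo:hi])/wt.sum())
    P=np.array(P,np.float32)
    vx,vy,x,y=cv2.fitLine(P,cv2.DIST_HUBER,0,.1,.01).ravel()
    r=abs((P[:,0]-x)*vy-(P[:,1]-y)*vx);print("  med resid px %.2f"%np.median(r))
    return np.array([x,y]),np.array([vx,vy])
def inter(a,b):
    M=np.array([a[1],-b[1]]).T;k=np.linalg.solve(M,b[0]-a[0]);return a[0]+k[0]*a[1]
E
python3 - <<'E'
from h import *
np.set_printoptions(linewidth=200,precision=0,suppress=True)
g=cv2.cvtColor(cv2.imread("pics/top0.png"),cv2.COLOR_BGR2GRAY)
f1=lambda u,v:((u+.5)/7-.5+135,(v+.5)/7-.5+140)
f2=lambda u,v:((u+.5)/7-.5+285,(v+.5)/7-.5+135)
L={"pL":(f1(402,170),f1(432,340)),"pR":(f1(520,150),f1(553,330)),"pN":(f1(455,372),f1(540,355)),"cL":(f1(65,230),f1(110,490)),"cR":(f1(605,120),f1(655,380)),"cN":(f1(140,510),f1(640,400)),
"lL":(f2(110,100),f2(45,390)),"lR":(f2(362,250),f2(315,450)),"lN":(f2(60,410),f2(280,465)),"gL":(f2(160,170),f2(130,300)),"gLo":(f2(195,170),f2(163,300)),"gR":(f2(268,200),f2(245,330)),"gRo":(f2(310,190),f2(278,330)),"tN":(f2(210,165),f2(280,180))}
for k,(p,q) in L.items():
    s,tt,I,_=prof(g,p,q,4,40,.5); print(k,np.median(I,0))
E
```

```text
pL [ 89.  89.  89.  88.  87.  85.  80.  73.  67.  73.  85. 106. 122. 125. 127. 130. 132.]
pR [142. 150. 160. 162. 161. 153. 129.  94.  70.  72.  84.  93.  98. 100.  99.  98.  98.]
pN [100. 101. 102. 100.  98.  92.  81.  69.  57.  64.  72.  71.  83. 111. 127. 138. 141.]
cL [127. 127. 127. 126. 127. 125. 122. 114. 103.  95.  94.  97.  98.  98.  98.  98.  98.]
cR [ 98.  98.  98.  98.  97.  96.  94.  93. 101. 120. 134. 141. 142. 142. 142. 142. 142.]
cN [138. 138. 138. 139. 138. 134. 124. 107.  88.  71.  68.  78.  87.  94.  98.  98.  98.]
lL [159. 159. 159. 159. 158. 158. 153. 140. 119.  90.  66.  54.  53.  56.  61.  71.  85.]
lR [ 98.  98.  98.  98.  98.  98.  98. 100. 106. 123. 143. 156. 160. 161. 160. 159. 160.]
lN [164. 164. 164. 165. 164. 158. 146. 125. 101.  78.  62.  58.  70.  84.  92.  97.  98.]
gL [174. 174. 174. 174. 174. 174. 171. 163. 145. 122. 107. 125. 150. 157. 158. 158. 158.]
gLo [159. 159. 159. 159. 159. 160. 162. 166. 171. 174. 174. 174. 174. 174. 174. 172. 168.]
gR [175. 175. 174. 174. 173. 169. 158. 133. 111. 105. 122. 150. 159. 159. 159. 159. 159.]
gRo [158. 158. 158. 158. 159. 161. 166. 171. 173. 174. 174. 174. 174. 174. 173. 169. 158.]
tN [ 66.  56.  59.  63.  66.  67.  66.  68.  69.  72.  73.  73.  74.  86. 106. 128. 143.]
```

```bash
cat > m.py <<'E'
from h import *
g=cv2.cvtColor(cv2.imread("pics/top0.png"),cv2.COLOR_BGR2GRAY)
f1=lambda u,v:((u+.5)/7-.5+135,(v+.5)/7-.5+140)
f2=lambda u,v:((u+.5)/7-.5+285,(v+.5)/7-.5+135)
Z=dict(p=.112,c=.05,l=.04,g=.0525)
L={"pL":(f1(402,170),f1(432,340),-1),"pR":(f1(520,150),f1(553,330),1),"pN":(f1(455,372),f1(540,355),-1),"cL":(f1(65,230),f1(110,490),-1),"cR":(f1(605,120),f1(655,380),1),"cN":(f1(140,510),f1(640,400),-1),
"lL":(f2(110,100),f2(45,390),-1),"lR":(f2(362,250),f2(315,450),1),"lN":(f2(60,410),f2(280,465),-1),"lF":(f2(140,50),f2(350,105),1),"gL":(f2(160,170),f2(130,300),-1),"gLo":(f2(195,170),f2(163,300),1),"gR":(f2(268,200),f2(245,330),-1),"gRo":(f2(310,190),f2(278,330),1)}
W={};I={}
for k,(p,q,s) in L.items():
    l=fit(g,p,q,s,2.5); I[k]=l
    a=onz("top",l[0]-5*l[1],Z[k[0]])[:2];b=onz("top",l[0]+5*l[1],Z[k[0]])[:2]
    d=(b-a)/np.linalg.norm(b-a); W[k]=((a+b)/2,d)
    an=np.degrees(np.arctan2(d[1],d[0])); an=(an+90)%180-90
    print(k,np.round((a+b)/2,4),"%.2f"%an)
def dist(a,b):
    d=W[b][1];v=W[a][0]-W[b][0];return abs(v[0]*d[1]-v[1]*d[0])
for a,b in[("pL","pR"),("cL","cR"),("lL","lR"),("lN","lF"),("gL","gRo"),("gLo","gR"),("gL","lL"),("gRo","lR"),("pN","cN"),("pR","cR"),("pL","cR"),("pL","cL")]:print(a,b,round(dist(a,b)*1000,1))
E
python3 m.py
```

```text
med resid px 0.26
pL [0.6003 0.1694] 11.15
  med resid px 0.14
pR [0.6148 0.1252] 12.65
  med resid px 0.13
pN [0.5587 0.1354] -75.34
  med resid px 0.11
cL [0.5617 0.3235] 12.94
  med resid px 0.11
cR [0.6114 0.0846] 12.88
  med resid px 0.14
cN [0.522  0.1892] -76.91
  med resid px 0.12
lL [ 0.6359 -0.1407] -13.26
  med resid px 0.12
lR [ 0.5915 -0.2594] -13.37
  med resid px 0.09
lN [ 0.5507 -0.1825] 76.35
  med resid px 0.16
lF [ 0.7183 -0.2186] 76.75
  med resid px 0.11
gL [ 0.6398 -0.1706] -13.00
  med resid px 0.13
gLo [ 0.6391 -0.1875] -13.02
  med resid px 0.07
gR [ 0.6272 -0.2235] -13.39
  med resid px 0.12
gRo [ 0.628 -0.241] -13.62
pL pR 46.3
cL cR 244.0
lL lR 125.7
lN lF 171.4
gL gRo 71.2
gLo gR 37.7
gL lL 28.2
gRo lR 26.3
pN cN 23.5
pR cR 38.8
pL cR 85.1
pL cL 158.8
```

```bash
cat >> m.py <<'E'
print("---heights")
gs=cv2.cvtColor(cv2.imread("pics/side0.png"),cv2.COLOR_BGR2GRAY)
e1=lambda u,v:((u+.5)/6-.5+145,(v+.5)/6-.5+175)
e2=lambda u,v:((u+.5)/8-.5+265,(v+.5)/8-.5+140)
S={"pL":(e1(375,128),e1(515,178)),"pN":(e1(545,178),e1(600,142)),"pR":(e1(460,75),e1(590,125)),"lL":(e2(135,240),e2(310,395)),"lN":(e2(360,405),e2(570,350)),"cN":(e1(340,510),e1(680,250)),"cL":(e1(80,385),e1(300,512))}
SL={}
for k,(p,q) in S.items():
    SL[k]=fit(gs,p,q,0,2.0)
for a,b in[("pL","pN"),("pR","pN"),("lL","lN"),("cL","cN")]:
    X,r=tri(inter(I[a],I[b]),inter(SL[a],SL[b])); print(a,b,np.round(X,4),np.round(r,4))
E
python3 m.py|sed -n '/heights/,$p'
```

```text
---heights
  med resid px 0.33
  med resid px 0.17
  med resid px 0.33
  med resid px 0.07
  med resid px 0.04
  med resid px 0.14
  med resid px 0.02
pL pN [0.5516 0.1593 0.1083] [0.0015 0.0015]
pR pN [0.562  0.1115 0.1127] [0.0032 0.0032]
lL lN [ 0.5642 -0.1249  0.0388] [0.0012 0.0012]
cL cN [0.4937 0.3077 0.0478] [0.0011 0.0011]
```

```bash
cat >> m.py <<'E'
print("---frames")
def solve(th,yl,xl):
    u=np.array([np.cos(th),np.sin(th)]);n=np.array([-u[1],u[0]])
    return u,n
th=np.radians(12.91);u=np.array([np.cos(th),np.sin(th)]);n=np.array([-u[1],u[0]])
print("charger n: cL %.4f cR %.4f pL %.4f pR %.4f | u: pN %.4f cN %.4f"%tuple([W[k][0]@n for k in("cL","cR","pL","pR")]+[W[k][0]@u for k in("pN","cN")]))
yc=(W["cL"][0]@n+W["cR"][0]@n)/2; yp=(W["pL"][0]@n+W["pR"][0]@n)/2
print("bay_right n from charger",yc-.06,"pack n",yp)
xp=W["pN"][0]@u-.002+.052
print("pack origin",xp*u+(yc-.06)*n, xp*u+yp*n)
th=np.radians(-13.3);u=np.array([np.cos(th),np.sin(th)]);n=np.array([-u[1],u[0]])
D={k:W[k][0]@n for k in("lL","lR","gL","gLo","gR","gRo")};print({k:round(v,4) for k,v in D.items()})
ys=[(D["lL"]+D["lR"])/2,(D["gL"]+D["gRo"])/2,(D["gLo"]+D["gR"])/2];print("lamp n",ys)
xN,xF=W["lN"][0]@u,W["lF"][0]@u;print("u",xN,xF)
for y in ys[:2]:print("home",(xN-.002+.075)*u+y*n)
E
python3 m.py|sed -n '/frames/,$p'
```

```text
---frames
charger n: cL 0.1899 cR -0.0541 pL 0.0310 pR -0.0153 | u: pN 0.5748 cN 0.5511
bay_right n from charger 0.007882356456669598 pack n 0.007855039972815215
pack origin [0.60723459 0.1472736 ] [0.60724069 0.14724698]
{'lL': np.float64(0.0093), 'lR': np.float64(-0.1164), 'gL': np.float64(-0.0189), 'gLo': np.float64(-0.0355), 'gR': np.float64(-0.0732), 'gRo': np.float64(-0.0901)}
lamp n [np.float64(-0.05351371188268473), np.float64(-0.05445719640792064), np.float64(-0.054310686085222035)]
u 0.5779226179513237 0.7493398251687845
home [ 0.62115332 -0.20182299]
home [ 0.62093628 -0.20274117]
```

```bash
cat > d.py <<'E'
import sys,numpy as np
from rig import manip
from scipy.spatial.transform import Rotation as Ro
s=manip.sense()
def delta(x,y,z,yawdeg):
    q=s["tcp_rot"];R=Ro.from_quat([q[1],q[2],q[3],q[0]])
    T=Ro.from_euler("z",yawdeg,degrees=True)*Ro.from_rotvec([np.pi,0,0])
    t=R.inv().apply(np.array([x,y,z])-s["eef_pos"])*100
    print("t=%.3f, ns"%s["time_s"],"t cm",np.round(t,2),"w",np.round((R.inv()*T).as_rotvec(),4))
    tx=R.as_matrix()[:,0];print("yaw %.2f"%np.degrees(np.arctan2(tx[1],tx[0])),"pos",np.round(s["eef_pos"],4),"F",np.round(s["contact_force"],1),"w",round(s["gripper_width"],4),"q",np.round(s["joint_pos"],2))
def rel(ox,oy,oz,yaw):  # TCP in frame
    c,sn=np.cos(np.radians(yaw)),np.sin(np.radians(yaw));v=s["eef_pos"]-[ox,oy,oz];print("TCP in frame mm",np.round(1000*np.array([c*v[0]+sn*v[1],-sn*v[0]+c*v[1],v[2]]),1))
if __name__=="__main__":
    a=list(map(float,sys.argv[1:5]));delta(*a)
E
python3 d.py .5975 .145 .2 192.91
```

```text
t=0.100, ns t cm [ 61.39 -54.13   3.15] w [ 2.0000e-04 -2.8000e-03 -3.0751e+00]
yaw 16.72 pos [ 0.1653 -0.5501  0.2305] F [0.4 0.  0.2] w 0.0852 q [-1.39  0.38  0.08  1.27 -0.    1.46]
```

```bash
python3 -m pendant '[{"tx":61.4,"ty":-54.1,"tz":0,"wz":-2.2,"gripper":1},{"tx":61.4,"ty":-54.1,"tz":0,"wz":-2.2,"gripper":1},{"tx":61.4,"ty":-54.1,"tz":0,"wz":-2.2,"gripper":1},{"tx":61.4,"ty":-54.1,"tz":0,"wz":-2.2,"gripper":1},{"tx":61.4,"ty":-54.1,"tz":0,"wz":-2.2,"gripper":1},{"tx":61.4,"ty":-54.1,"tz":0,"wz":-2.2,"gripper":1},{"tx":61.4,"ty":-54.1,"tz":0,"wz":-2.2,"gripper":1},{"tx":61.4,"ty":-54.1,"tz":0,"wz":-2.2,"gripper":1},{"tx":61.4,"ty":-54.1,"tz":0,"wz":-2.2,"gripper":1},{"tx":61.4,"ty":-54.1,"tz":0,"wz":-2.2,"gripper":1},{"tx":61.4,"ty":-54.1,"tz":0,"wz":-2.2,"gripper":1},{"tx":61.4,"ty":-54.1,"tz":0,"wz":-2.2,"gripper":1},{"tx":61.4,"ty":-54.1,"tz":0,"wz":-2.2,"gripper":1},{"tx":61.4,"ty":-54.1,"tz":0,"wz":-2.2,"gripper":1},{"tx":61.4,"ty":-54.1,"tz":0,"wz":-2.2,"gripper":1},{"tx":61.4,"ty":-54.1,"tz":0,"wz":-2.2,"gripper":1},{"tx":61.4,"ty":-54.1,"tz":0,"wz":-2.2,"gripper":1},{"tx":61.4,"ty":-54.1,"tz":0,"wz":-2.2,"gripper":1},{"tx":61.4,"ty":-54.1,"tz":0,"wz":-2.2,"gripper":1},{"tx":61.4,"ty":-54.1,"tz":0,"wz":-2.2,"gripper":1}]'; python3 d.py .5975 .145 .15 192.91
```

```text
t=0.100, ns t cm [ 61.39 -54.13   8.15] w [ 2.0000e-04 -2.8000e-03 -3.0751e+00]
yaw 16.72 pos [ 0.1653 -0.5501  0.2305] F [0.4 0.  0.2] w 0.0852 q [-1.39  0.38  0.08  1.27 -0.    1.46]schema error: expected keys tx, ty, tz, wx, wy, wz, gripper
```

```bash
python3 -m pendant '[{"tx":61.4,"ty":-54.1,"tz":0,"wx":0,"wy":0,"wz":-2.2,"gripper":1},{"tx":61.4,"ty":-54.1,"tz":0,"wx":0,"wy":0,"wz":-2.2,"gripper":1},{"tx":61.4,"ty":-54.1,"tz":0,"wx":0,"wy":0,"wz":-2.2,"gripper":1},{"tx":61.4,"ty":-54.1,"tz":0,"wx":0,"wy":0,"wz":-2.2,"gripper":1},{"tx":61.4,"ty":-54.1,"tz":0,"wx":0,"wy":0,"wz":-2.2,"gripper":1},{"tx":61.4,"ty":-54.1,"tz":0,"wx":0,"wy":0,"wz":-2.2,"gripper":1},{"tx":61.4,"ty":-54.1,"tz":0,"wx":0,"wy":0,"wz":-2.2,"gripper":1},{"tx":61.4,"ty":-54.1,"tz":0,"wx":0,"wy":0,"wz":-2.2,"gripper":1},{"tx":61.4,"ty":-54.1,"tz":0,"wx":0,"wy":0,"wz":-2.2,"gripper":1},{"tx":61.4,"ty":-54.1,"tz":0,"wx":0,"wy":0,"wz":-2.2,"gripper":1},{"tx":61.4,"ty":-54.1,"tz":0,"wx":0,"wy":0,"wz":-2.2,"gripper":1},{"tx":61.4,"ty":-54.1,"tz":0,"wx":0,"wy":0,"wz":-2.2,"gripper":1},{"tx":61.4,"ty":-54.1,"tz":0,"wx":0,"wy":0,"wz":-2.2,"gripper":1},{"tx":61.4,"ty":-54.1,"tz":0,"wx":0,"wy":0,"wz":-2.2,"gripper":1},{"tx":61.4,"ty":-54.1,"tz":0,"wx":0,"wy":0,"wz":-2.2,"gripper":1},{"tx":61.4,"ty":-54.1,"tz":0,"wx":0,"wy":0,"wz":-2.2,"gripper":1},{"tx":61.4,"ty":-54.1,"tz":0,"wx":0,"wy":0,"wz":-2.2,"gripper":1},{"tx":61.4,"ty":-54.1,"tz":0,"wx":0,"wy":0,"wz":-2.2,"gripper":1},{"tx":61.4,"ty":-54.1,"tz":0,"wx":0,"wy":0,"wz":-2.2,"gripper":1},{"tx":61.4,"ty":-54.1,"tz":0,"wx":0,"wy":0,"wz":-2.2,"gripper":1}]'; python3 d.py .5975 .145 .15 192.91
```

```text
time_s: 1.77
eef_pos: [0.5988, 0.1476, 0.2303]
tcp_rot: [-0.0, 0.318, 0.948, 0.0]
contact_force: [0.6, -1.7, -0.1]
gripper_width: 0.0854
t=1.767, ns t cm [-0.06 -0.29  8.03] w [ 7.000e-04 -6.000e-04 -8.724e-01]
yaw 142.93 pos [0.5988 0.1476 0.2303] F [ 0.6 -1.7 -0.1] w 0.0854 q [0.14 0.47 0.21 1.32 0.   0.79]
```

```bash
python3 -m pendant '[{"tx":0,"ty":-0.2,"tz":4,"wx":0,"wy":0,"wz":-0.872,"gripper":1},{"tx":0,"ty":-0.2,"tz":8,"wx":0,"wy":0,"wz":-0.872,"gripper":1},{"tx":0,"ty":-0.2,"tz":8,"wx":0,"wy":0,"wz":-0.872,"gripper":1},{"tx":0,"ty":-0.2,"tz":8,"wx":0,"wy":0,"wz":-0.872,"gripper":1},{"tx":0,"ty":-0.2,"tz":8,"wx":0,"wy":0,"wz":-0.872,"gripper":1},{"tx":0,"ty":-0.2,"tz":8,"wx":0,"wy":0,"wz":-0.872,"gripper":1},{"tx":0,"ty":-0.2,"tz":8,"wx":0,"wy":0,"wz":-0.872,"gripper":1},{"tx":0,"ty":-0.2,"tz":8,"wx":0,"wy":0,"wz":-0.872,"gripper":1},{"tx":0,"ty":-0.2,"tz":8,"wx":0,"wy":0,"wz":-0.872,"gripper":1},{"tx":0,"ty":-0.2,"tz":8,"wx":0,"wy":0,"wz":-0.872,"gripper":1}]'; python3 d.py .5975 .145 .069 192.91
python3 - <<'E'
from h import *
a=manip.snapshot("top")[:,:,::-1];b=manip.snapshot("side")[:,:,::-1]
k=lambda i:cv2.convertScaleAbs(cv2.resize(i,None,fx=4,fy=4,interpolation=cv2.INTER_CUBIC),alpha=1.5)
cv2.imwrite("pics/a1.png",k(a[130:230,130:250]));cv2.imwrite("pics/a2.png",k(b[120:270,140:330]))
E
```

```text
time_s: 2.6
eef_pos: [0.5965, 0.1424, 0.151]
tcp_rot: [-0.0, -0.11, 0.994, -0.0]
contact_force: [-0.9, 0.6, -0.9]
gripper_width: 0.0853
t=2.600, ns t cm [-0.16  0.23  8.2 ] w [-0.     -0.0005 -0.0057]
yaw -167.41 pos [0.5965 0.1424 0.151 ] F [-0.9  0.6 -0.9] w 0.0853 q [ 0.13  0.49  0.04  1.12 -0.   -0.09]
```

View pics/a2.png

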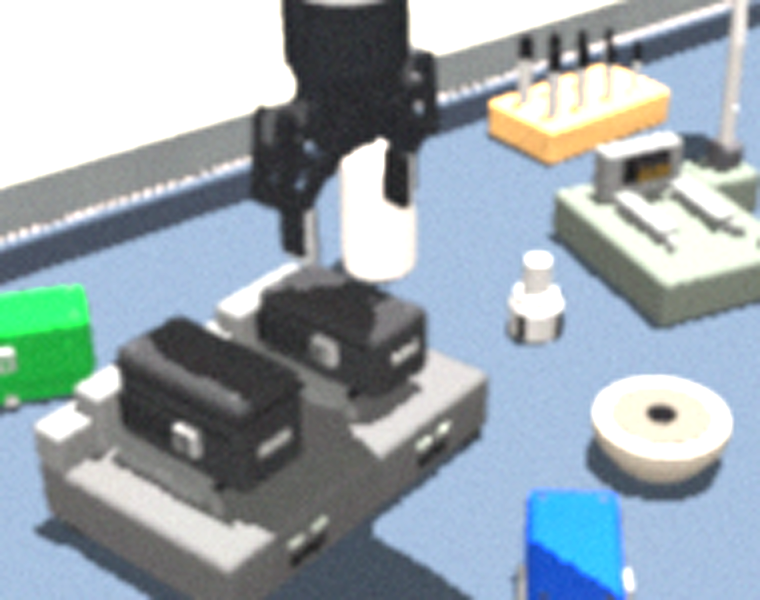

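View pics/a1.png

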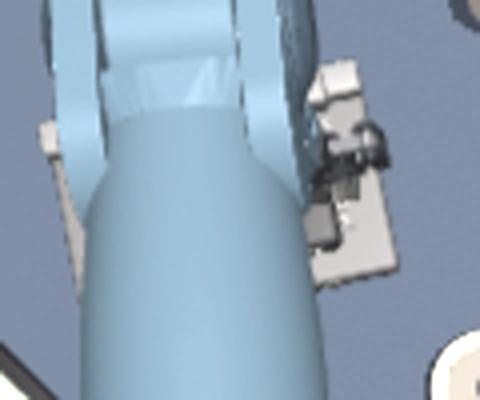

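The side view shows the open jaws above the compact pack (crop about (345,310)), straddling it. The top view is mostly blocked by the arm. I'll correct the lateral offset and descend.

```bash
python3 -m pendant '[{"tx":-0.16,"ty":0.23,"tz":0,"wx":0,"wy":0,"wz":-0.006,"gripper":1},{"tx":-0.16,"ty":0.23,"tz":1.5,"wx":0,"wy":0,"wz":-0.006,"gripper":1},{"tx":-0.16,"ty":0.23,"tz":3.5,"wx":0,"wy":0,"wz":-0.006,"gripper":1},{"tx":-0.16,"ty":0.23,"tz":5,"wx":0,"wy":0,"wz":-0.006,"gripper":1},{"tx":-0.16,"ty":0.23,"tz":6.5,"wx":0,"wy":0,"wz":-0.006,"gripper":1},{"tx":-0.16,"ty":0.23,"tz":7.5,"wx":0,"wy":0,"wz":-0.006,"gripper":1},{"tx":-0.16,"ty":0.23,"tz":8.1,"wx":0,"wy":0,"wz":-0.006,"gripper":1},{"tx":-0.16,"ty":0.23,"tz":8.1,"wx":0,"wy":0,"wz":-0.006,"gripper":1},{"tx":-0.16,"ty":0.23,"tz":8.1,"wx":0,"wy":0,"wz":-0.006,"gripper":1}]'; python3 d.py .5975 .145 .069 192.91
python3 - <<'E'
from h import *
b=manip.snapshot("side")[:,:,::-1]
k=lambda i:cv2.convertScaleAbs(cv2.resize(i,None,fx=6,fy=6,interpolation=cv2.INTER_CUBIC),alpha=1.8)
cv2.imwrite("pics/a3.png",k(b[160:255,150:270]))
E
```

```text
time_s: 3.45
eef_pos: [0.5978, 0.1451, 0.0705]
tcp_rot: [0.0, -0.114, 0.994, -0.0]
contact_force: [-0.2, 0.3, 0.1]
gripper_width: 0.085
t=3.450, ns t cm [0.03 0.   0.15] w [-0.0001  0.0001  0.0027]
yaw -166.94 pos [0.5978 0.1451 0.0705] F [-0.2  0.3  0.1] w 0.085 q [ 0.14  0.55 -0.08  0.94 -0.   -0.09]
```

View pics/a3.png

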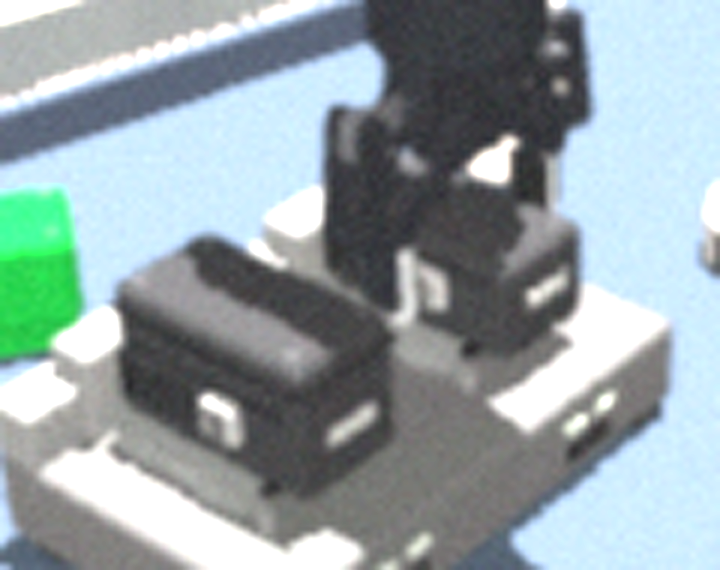

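```bash
python3 - <<'E'
from h import *
th=np.radians(12.91);u=np.array([np.cos(th),np.sin(th)]);n=np.array([-u[1],u[0]])
O=np.array([.6072,.1472])
for nm,(x,y,z) in dict(button=(-10,32.5,40),btn_near=(-19,32.5,40),btn_far=(-1,32.5,40),pad_near_tip=(-21,42.5,34),pad_far_tip=(1,42.5,34),pad_near_up=(-21,42.5,60)).items():
    p=proj("side",[*(O+(x*u+y*n)/1000),.05+z/1000]);print(nm,np.round(((p-[150,160])+.5)*6-.5))
E
```

```text
button [414. 291.]
btn_near [430. 298.]
btn_far [399. 283.]
pad_near_tip [418. 322.]
pad_far_tip [380. 304.]
pad_near_up [416. 270.]
```

```bash
cat >> m.py <<'E'
print("---side")
th=np.radians(12.91);u=np.array([np.cos(th),np.sin(th)]);n=np.array([-u[1],u[0]]);O=np.array([.6072,.1472])
def fr(X,O,u,n):v=X[:2]-O;return np.round(1000*np.array([v@u,v@n]),1)
for a,b,z in[("pL","pN",.112),("pR","pN",.112),("cL","cN",.05)]:
    print(a,b,"top",fr(onz("top",inter(I[a],I[b]),z),O,u,n),"side",fr(onz("side",inter(SL[a],SL[b]),z),O,u,n))
th=np.radians(-13.3);u=np.array([np.cos(th),np.sin(th)]);n=np.array([-u[1],u[0]]);O=np.array([.621,-.2024])
a,b="lL","lN";print("lamp top",fr(onz("top",inter(I[a],I[b]),.04),O,u,n),"side",fr(onz("side",inter(SL[a],SL[b]),.04),O,u,n))
E
python3 m.py|sed -n '/-side/,$p'
python3 - <<'E'
import cv2
b=cv2.imread("pics/side0.png")
k=lambda i:cv2.convertScaleAbs(cv2.resize(i,None,fx=10,fy=10,interpolation=cv2.INTER_CUBIC),alpha=2.2)
cv2.imwrite("pics/a4.png",k(b[182:232,200:265]))
E
```

```text
---side
pL pN top [-50.7  24.7] side [-56.6  27.8]
pR pN top [-49.3 -22.9] side [-54.4 -26.7]
cL cN top [-74.1 182. ] side [-77.7 182.9]
lamp top [-72.6  63.4] side [-75.5  62.6]
```

View pics/a4.png

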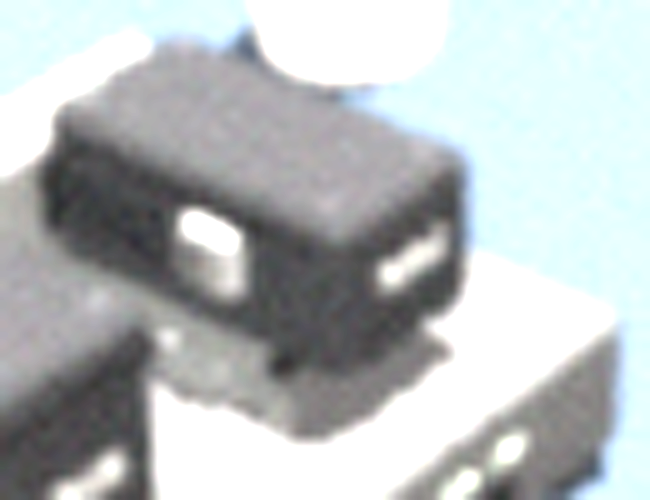

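```bash
python3 - <<'E'
from h import *
th=np.radians(12.91);u=np.array([np.cos(th),np.sin(th)]);n=np.array([-u[1],u[0]])
O=np.array([.6072,.1472])
for nm,uv,yy in(("button",((211+.5)/10-.5+200,(252+.5)/10-.5+182),.0325),("fingeredge",((408+.5)/6-.5+150,(318+.5)/6-.5+160),.0425)):
    o,d=ray("side",*uv); k=(yy-(o[:2]-O)@n)/(d[:2]@n);X=o+k*d;print(nm,"x %.1f z above deck %.1f"%(1000*(X[:2]-O)@u,1000*X[2]-50))
E
```

```text
button x -17.2 z above deck 46.8
fingeredge x -15.1 z above deck 33.4
```

The side image puts the button at crop px (432,287), with the finger edge at (408,320). The two views disagree by 3–4 mm along the rail, so I shift 3 mm nearer and squeeze. Any overlap of the 22 mm pad on the 18 mm button presses it.

```bash
python3 -m pendant '[{"tx":0.3,"ty":0,"tz":0.05,"wx":0,"wy":0,"wz":0.003,"gripper":1},{"tx":0.3,"ty":0,"tz":0.05,"wx":0,"wy":0,"wz":0.003,"gripper":0.4},{"tx":0.3,"ty":0,"tz":0.05,"wx":0,"wy":0,"wz":0.003,"gripper":0.4},{"tx":0.3,"ty":0,"tz":0.05,"wx":0,"wy":0,"wz":0.003,"gripper":0.4},{"tx":0.3,"ty":0,"tz":0.05,"wx":0,"wy":0,"wz":0.003,"gripper":0.4},{"tx":0.3,"ty":0,"tz":0.05,"wx":0,"wy":0,"wz":0.003,"gripper":0.4}]'; python3 d.py .5946 .1443 .069 192.91
python3 - <<'E'
from h import *
b=manip.snapshot("side")[:,:,::-1]
k=lambda i:cv2.convertScaleAbs(cv2.resize(i,None,fx=10,fy=10,interpolation=cv2.INTER_CUBIC),alpha=2.5)
cv2.imwrite("pics/a5.png",k(b[180:235,195:270]))
E
```

```text
time_s: 4.0
eef_pos: [0.5953, 0.1443, 0.0704]
tcp_rot: [0.001, -0.112, 0.994, -0.0]
contact_force: [-0.8, 0.1, 2.8]
gripper_width: 0.0598
t=4.000, ns t cm [0.06 0.02 0.14] w [-0.0004  0.0011 -0.0003]
yaw -167.11 pos [0.5953 0.1443 0.0704] F [-0.8  0.1  2.8] w 0.0598 q [ 0.13  0.54 -0.09  0.94 -0.   -0.09]
```

View pics/a5.png

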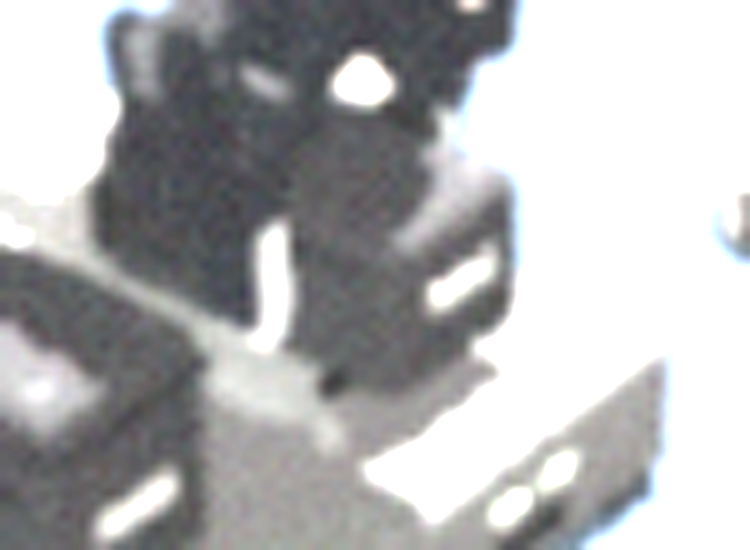

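The left pad now covers the button at crop px (275,285), and width 59.8 mm is under the 65 mm over both buttons, so the pads are on them. Squeeze fully.

```bash
python3 -m pendant '[{"tx":0,"ty":0,"tz":0,"wx":0,"wy":0,"wz":0,"gripper":0.1},{"tx":0,"ty":0,"tz":0,"wx":0,"wy":0,"wz":0,"gripper":-0.2},{"tx":0,"ty":0,"tz":0,"wx":0,"wy":0,"wz":0,"gripper":-0.5},{"tx":0,"ty":0,"tz":0,"wx":0,"wy":0,"wz":0,"gripper":-1},{"tx":0,"ty":0,"tz":0,"wx":0,"wy":0,"wz":0,"gripper":-1},{"tx":0,"ty":0,"tz":0,"wx":0,"wy":0,"wz":0,"gripper":-1}]'; python3 d.py .5946 .1443 .069 192.91
```

```text
time_s: 4.55
eef_pos: [0.5954, 0.1437, 0.0705]
tcp_rot: [0.001, -0.112, 0.994, -0.001]
contact_force: [-0.9, -1.9, 6.0]
gripper_width: 0.0531
t=4.550, ns t cm [0.06 0.08 0.15] w [-0.0016  0.001  -0.0005]
yaw -167.12 pos [0.5954 0.1437 0.0705] F [-0.9 -1.9  6. ] w 0.0531 q [ 0.13  0.54 -0.09  0.94 -0.   -0.09]
```

```bash
python3 -m pendant '[{"tx":0.2,"ty":0,"tz":0,"wx":0,"wy":0,"wz":0,"gripper":-1},{"tx":0.4,"ty":0,"tz":0,"wx":0,"wy":0,"wz":0,"gripper":-1},{"tx":0.6,"ty":0,"tz":0,"wx":0,"wy":0,"wz":0,"gripper":-1},{"tx":0.8,"ty":0,"tz":0,"wx":0,"wy":0,"wz":0,"gripper":-1}]'; python3 d.py .5946 .1443 .069 192.91
```

```text
time_s: 4.88
eef_pos: [0.5885, 0.1429, 0.0705]
tcp_rot: [0.002, -0.112, 0.994, 0.0]
contact_force: [4.2, 0.8, 5.8]
gripper_width: 0.0537
t=4.883, ns t cm [-0.62  0.    0.15] w [ 0.      0.0035 -0.0001]
yaw -167.09 pos [0.5885 0.1429 0.0705] F [4.2 0.8 5.8] w 0.0537 q [ 0.13  0.53 -0.12  0.93  0.   -0.09]
```

Only about 4 N along the rail, so it is free. I'll continue level to 95 mm.

```bash
python3 -m pendant '[{"tx":0.4,"ty":0,"tz":0,"wx":0,"wy":0,"wz":0,"gripper":-1},{"tx":0.9,"ty":0,"tz":0,"wx":0,"wy":0,"wz":0,"gripper":-1},{"tx":1.4,"ty":0,"tz":0,"wx":0,"wy":0,"wz":0,"gripper":-1},{"tx":1.9,"ty":0,"tz":0,"wx":0,"wy":0,"wz":0,"gripper":-1},{"tx":2.4,"ty":0,"tz":0,"wx":0,"wy":0,"wz":0,"gripper":-1},{"tx":3,"ty":0,"tz":0,"wx":0,"wy":0,"wz":0,"gripper":-1}]'; python3 d.py .5946 .1443 .069 192.91
```

```text
time_s: 5.38
eef_pos: [0.5592, 0.1365, 0.0705]
tcp_rot: [0.002, -0.113, 0.994, 0.0]
contact_force: [9.3, 1.1, 11.3]
gripper_width: 0.0535
t=5.383, ns t cm [-3.63 -0.03  0.17] w [0.0005 0.0038 0.0003]
yaw -167.07 pos [0.5592 0.1365 0.0705] F [ 9.3  1.1 11.3] w 0.0535 q [ 0.13  0.47 -0.21  0.89  0.   -0.1 ]
```

```bash
python3 -m pendant '[{"tx":0.6,"ty":0,"tz":0,"wx":0,"wy":0,"wz":0,"gripper":-1},{"tx":1.2,"ty":0,"tz":0,"wx":0,"wy":0,"wz":0,"gripper":-1},{"tx":1.8,"ty":0,"tz":0,"wx":0,"wy":0,"wz":0,"gripper":-1},{"tx":2.4,"ty":0,"tz":0,"wx":0,"wy":0,"wz":0,"gripper":-1},{"tx":3.0,"ty":0,"tz":0,"wx":0,"wy":0,"wz":0,"gripper":-1},{"tx":3.6,"ty":0,"tz":0,"wx":0,"wy":0,"wz":0,"gripper":-1},{"tx":4.2,"ty":0,"tz":0,"wx":0,"wy":0,"wz":0,"gripper":-1},{"tx":4.8,"ty":0,"tz":0,"wx":0,"wy":0,"wz":0,"gripper":-1},{"tx":5.4,"ty":0,"tz":0,"wx":0,"wy":0,"wz":0,"gripper":-1},{"tx":5.9,"ty":0,"tz":0,"wx":0,"wy":0,"wz":0,"gripper":-1},{"tx":5.9,"ty":0,"tz":0,"wx":0,"wy":0,"wz":0,"gripper":-1}]'; python3 d.py .5946 .1443 .069 192.91
python3 - <<'E'
from h import *
b=manip.snapshot("side")[:,:,::-1]
k=lambda i:cv2.convertScaleAbs(cv2.resize(i,None,fx=5,fy=5,interpolation=cv2.INTER_CUBIC),alpha=1.8)
cv2.imwrite("pics/a6.png",k(b[160:275,150:300]))
E
```

```text
time_s: 6.3
eef_pos: [0.4999, 0.1229, 0.0703]
tcp_rot: [0.001, -0.112, 0.994, 0.0]
contact_force: [2.8, 0.8, 5.2]
gripper_width: 0.0535
t=6.300, ns t cm [-9.71 -0.03  0.14] w [0.0003 0.0011 0.0001]
yaw -167.09 pos [0.4999 0.1229 0.0703] F [2.8 0.8 5.2] w 0.0535 q [ 0.12  0.37 -0.38  0.83  0.   -0.11]
```

View pics/a6.png

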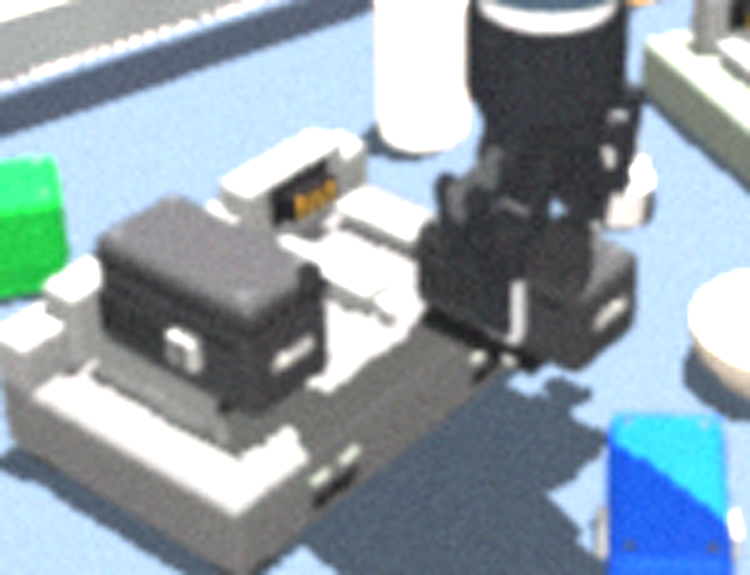

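The pack is fully clear of the right bay, held at crop px (580,290), and the tall pack at (210,290) is untouched. Lift.

```bash
python3 -m pendant '[{"tx":0.3,"ty":0,"tz":-0.5,"wx":0,"wy":0,"wz":0,"gripper":-1},{"tx":0.3,"ty":0,"tz":-1.5,"wx":0,"wy":0,"wz":0,"gripper":-1},{"tx":0.3,"ty":0,"tz":-3.5,"wx":0,"wy":0,"wz":0,"gripper":-1},{"tx":0.3,"ty":0,"tz":-6,"wx":0,"wy":0,"wz":0,"gripper":-1},{"tx":0.3,"ty":0,"tz":-8,"wx":0,"wy":0,"wz":0,"gripper":-1},{"tx":0.3,"ty":0,"tz":-8,"wx":0,"wy":0,"wz":0,"gripper":-1}]'; python3 d.py .512 -.1766 .15 166.7
```

```text
time_s: 6.85
eef_pos: [0.4974, 0.1221, 0.1526]
tcp_rot: [0.001, -0.112, 0.994, -0.0]
contact_force: [1.3, -0.8, -3.6]
gripper_width: 0.0533
t=6.850, ns t cm [  5.25 -29.44   0.26] w [0.     0.0016 0.4575]
yaw -167.09 pos [0.4974 0.1221 0.1526] F [ 1.3 -0.8 -3.6] w 0.0533 q [ 0.12  0.29 -0.25  1.03 -0.   -0.11]
```

```bash
python3 -m pendant '[{"tx":0.4,"ty":-2,"tz":0,"wx":0,"wy":0,"wz":0.05,"gripper":-1},{"tx":1,"ty":-5,"tz":0,"wx":0,"wy":0,"wz":0.12,"gripper":-1},{"tx":1.6,"ty":-8.5,"tz":0,"wx":0,"wy":0,"wz":0.2,"gripper":-1},{"tx":2.2,"ty":-12,"tz":0,"wx":0,"wy":0,"wz":0.28,"gripper":-1},{"tx":2.8,"ty":-16,"tz":0,"wx":0,"wy":0,"wz":0.35,"gripper":-1},{"tx":3.5,"ty":-20,"tz":0,"wx":0,"wy":0,"wz":0.42,"gripper":-1},{"tx":4.3,"ty":-24,"tz":0,"wx":0,"wy":0,"wz":0.4575,"gripper":-1},{"tx":4.9,"ty":-27,"tz":0,"wx":0,"wy":0,"wz":0.4575,"gripper":-1},{"tx":5.25,"ty":-29,"tz":0,"wx":0,"wy":0,"wz":0.4575,"gripper":-1},{"tx":5.25,"ty":-29.45,"tz":0,"wx":0,"wy":0,"wz":0.4575,"gripper":-1},{"tx":5.25,"ty":-29.45,"tz":0,"wx":0,"wy":0,"wz":0.4575,"gripper":-1},{"tx":5.25,"ty":-29.45,"tz":0,"wx":0,"wy":0,"wz":0.4575,"gripper":-1}]'; python3 d.py .512 -.1766 .064 166.7
python3 - <<'E'
from h import *
a=manip.snapshot("top")[:,:,::-1];b=manip.snapshot("side")[:,:,::-1]
cv2.imwrite("pics/b1r.png",a);cv2.imwrite("pics/b2r.png",b)
k=lambda i:cv2.convertScaleAbs(cv2.resize(i,None,fx=6,fy=6,interpolation=cv2.INTER_CUBIC),alpha=1.8)
cv2.imwrite("pics/b1.png",k(a[130:230,270:390]));cv2.imwrite("pics/b2.png",k(b[130:230,255:380]))
E
```

```text
time_s: 7.85
eef_pos: [0.5102, -0.1754, 0.1481]
tcp_rot: [-0.002, 0.116, 0.993, 0.001]
contact_force: [0.4, -0.5, -3.2]
gripper_width: 0.0533
t=7.850, ns t cm [-0.24 -0.09  8.41] w [ 0.0016 -0.0042 -0.0001]
yaw 166.69 pos [ 0.5102 -0.1754  0.1481] F [ 0.4 -0.5 -3.2] w 0.0533 q [-0.45  0.35 -0.18  1.05  0.   -0.22]
```

View pics/b2.png

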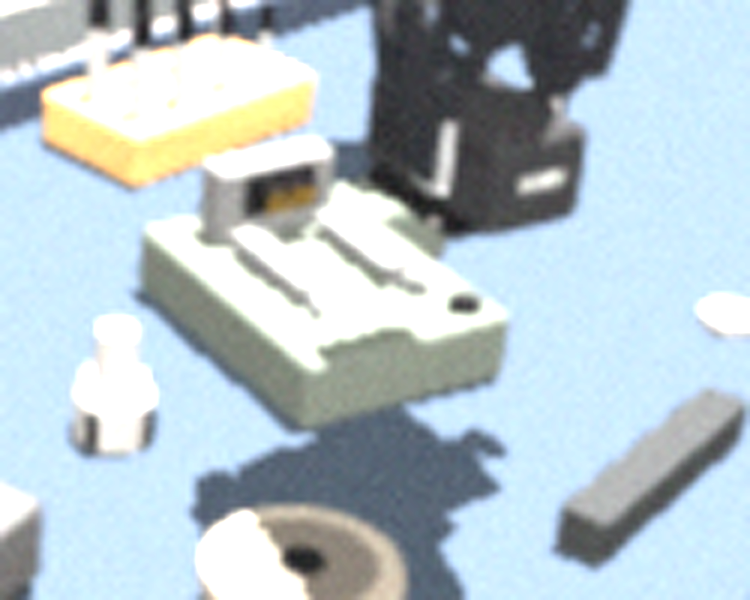

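View pics/b1.png

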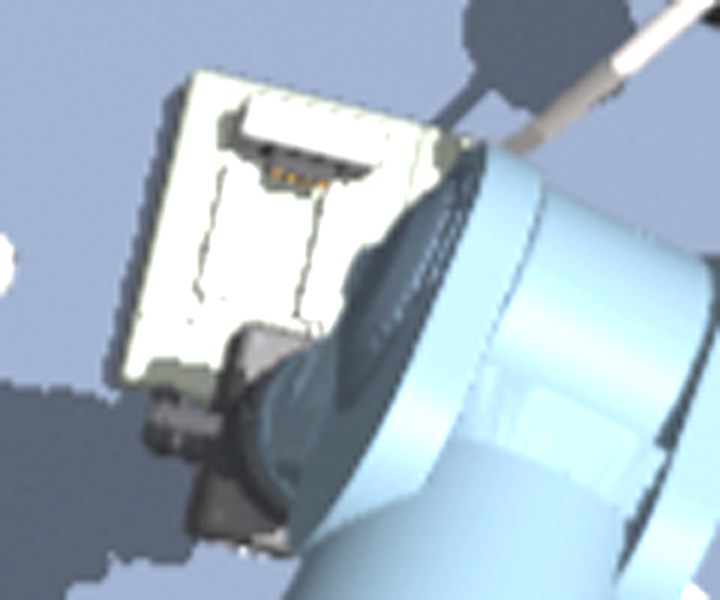

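The side view shows the pack (crop (480,160)) hanging in front of the lamp. The top view shows its front-left corner at crop (240,330), clear of the mouth. I'll measure the in-hand offset from the visible edges.

```bash
python3 - <<'E'
from h import *
g=cv2.cvtColor(cv2.imread("pics/b1r.png"),cv2.COLOR_BGR2GRAY)
f=lambda u,v:((u+.5)/6-.5+270,(v+.5)/6-.5+130)
th=np.radians(-13.3);u=np.array([np.cos(th),np.sin(th)]);n=np.array([-u[1],u[0]])
T=np.array([.5102,-.1754]);zt=.1481-.0205+.062
for k,p,q in(("left",f(234,345),f(222,400)),("front",f(260,325),f(305,334)),("rear",f(205,535),f(250,548)),("leftrear",f(205,480),f(194,525))):
    s,tt,I,_=prof(g,p,q,3,20,.5);print(np.median(I,0).round())
    l=fit(g,p,q,0,2.);X=onz("top",l[0],zt)[:2]-T;print(k,np.round([X@u*1000,X@n*1000],1))
E
```

```text
[ 68.  49.  46.  43.  40.  36.  35.  38.  54.  75.  93. 107. 103.]
  med resid px 0.06
left [33.6 33.7]
[161. 157. 159. 152. 139. 118. 101.  93.  92.  97. 100. 100. 101.]
  med resid px 0.14
front [62.1 10.7]
[ 50.  49.  47.  45.  42.  44.  60.  76.  85.  93.  97.  99. 100.]
  med resid px 0.12
rear [-42.4  13.4]
[51. 49. 47. 44. 40. 37. 34. 33. 35. 39. 46. 53. 55.]
  med resid px 0.02
leftrear [-28.1  33.3]
```

```bash
python3 -m pendant '[{"tx":-0.24,"ty":-0.09,"tz":2,"wx":0,"wy":0,"wz":0,"gripper":-1},{"tx":-0.24,"ty":-0.09,"tz":4,"wx":0,"wy":0,"wz":0,"gripper":-1},{"tx":-0.24,"ty":-0.09,"tz":6,"wx":0,"wy":0,"wz":0,"gripper":-1},{"tx":-0.24,"ty":-0.09,"tz":7.3,"wx":0,"wy":0,"wz":0,"gripper":-1},{"tx":-0.24,"ty":-0.09,"tz":7.9,"wx":0,"wy":0,"wz":0,"gripper":-1},{"tx":-0.24,"ty":-0.09,"tz":7.9,"wx":0,"wy":0,"wz":0,"gripper":-1},{"tx":-0.24,"ty":-0.09,"tz":7.9,"wx":0,"wy":0,"wz":0,"gripper":-1}]'; python3 d.py .512 -.1766 .0605 166.7
```

```text
time_s: 8.53
eef_pos: [0.514, -0.1774, 0.0711]
tcp_rot: [-0.0, 0.115, 0.993, 0.0]
contact_force: [0.4, -0.2, -4.4]
gripper_width: 0.0537
t=8.533, ns t cm [0.21 0.03 1.06] w [ 0.0001 -0.0003  0.0011]
yaw 166.76 pos [ 0.514  -0.1774  0.0711] F [ 0.4 -0.2 -4.4] w 0.0537 q [-0.45  0.42 -0.29  0.86  0.   -0.22]
```

```bash
python3 -m pendant '[{"tx":0.2,"ty":0,"tz":0.4,"wx":0,"wy":0,"wz":0,"gripper":-1},{"tx":0.2,"ty":0,"tz":0.8,"wx":0,"wy":0,"wz":0,"gripper":-1},{"tx":0.2,"ty":0,"tz":0.8,"wx":0,"wy":0,"wz":0,"gripper":-1},{"tx":0.2,"ty":0,"tz":0.8,"wx":0,"wy":0,"wz":0,"gripper":-1}]'; python3 d.py .512 -.1766 .0605 166.7
python3 -m pendant '[{"tx":0,"ty":0,"tz":0.1,"wx":0,"wy":0,"wz":0,"gripper":-1},{"tx":0,"ty":0,"tz":0.15,"wx":0,"wy":0,"wz":0,"gripper":-1},{"tx":0,"ty":0,"tz":0.15,"wx":0,"wy":0,"wz":0,"gripper":-1}]'; python3 d.py .512 -.1766 .0605 166.7
```

```text
time_s: 8.87
eef_pos: [0.512, -0.1777, 0.0629]
tcp_rot: [0.0, 0.116, 0.993, -0.0]
contact_force: [-0.7, 0.2, -3.7]
gripper_width: 0.0535
t=8.867, ns t cm [0.03 0.11 0.24] w [-0.0001  0.0001 -0.0002]
yaw 166.69 pos [ 0.512  -0.1777  0.0629] F [-0.7  0.2 -3.7] w 0.0535 q [-0.45  0.42 -0.31  0.84 -0.   -0.22]
time_s: 9.12
eef_pos: [0.5121, -0.1778, 0.0613]
tcp_rot: [0.0, 0.116, 0.993, -0.0]
contact_force: [0.6, -0.1, -3.4]
gripper_width: 0.0534
t=9.117, ns t cm [0.04 0.12 0.08] w [-0.0001  0.0002 -0.0003]
yaw 166.68 pos [ 0.5121 -0.1778  0.0613] F [ 0.6 -0.1 -3.4] w 0.0534 q [-0.45  0.42 -0.31  0.84 -0.   -0.22]
```

```bash
python3 -m pendant '[{"tx":0,"ty":0.11,"tz":0.05,"wx":0,"wy":0,"wz":0,"gripper":-1},{"tx":0,"ty":0.11,"tz":0.08,"wx":0,"wy":0,"wz":0,"gripper":-1},{"tx":0,"ty":0.11,"tz":0.08,"wx":0,"wy":0,"wz":0,"gripper":-1}]'; python3 d.py .512 -.1766 .0605 166.7
python3 -m pendant '[{"tx":0,"ty":0,"tz":0.05,"wx":0,"wy":0,"wz":0,"gripper":-1},{"tx":0,"ty":0,"tz":0.06,"wx":0,"wy":0,"wz":0,"gripper":-1},{"tx":0,"ty":0,"tz":0.06,"wx":0,"wy":0,"wz":0,"gripper":-1}]'; python3 d.py .512 -.1766 .0605 166.7
```

```text
time_s: 9.37
eef_pos: [0.5124, -0.1766, 0.0606]
tcp_rot: [0.0, 0.116, 0.993, -0.0]
contact_force: [-0.1, -1.0, -3.3]
gripper_width: 0.053
t=9.367, ns t cm [ 0.04 -0.01  0.01] w [ 0.      0.0002 -0.0001]
yaw 166.69 pos [ 0.5124 -0.1766  0.0606] F [-0.1 -1.  -3.3] w 0.053 q [-0.45  0.42 -0.31  0.83  0.   -0.22]
time_s: 9.62
eef_pos: [0.5124, -0.1766, 0.0605]
tcp_rot: [0.0, 0.116, 0.993, -0.0]
contact_force: [-2.3, 1.8, 3.4]
gripper_width: 0.0535
t=9.617, ns t cm [ 0.04 -0.01 -0.  ] w [-0.      0.0004 -0.0001]
yaw 166.70 pos [ 0.5124 -0.1766  0.0605] F [-2.3  1.8  3.4] w 0.0535 q [-0.45  0.42 -0.31  0.83  0.   -0.22]
```

Deck contact felt at z=0.0605, as predicted. Ease up a hair and slide into the mouth.

```bash
python3 -m pendant '[{"tx":-0.2,"ty":0,"tz":-0.06,"wx":0,"wy":0,"wz":0,"gripper":-1},{"tx":-0.6,"ty":0,"tz":-0.06,"wx":0,"wy":0,"wz":0,"gripper":-1},{"tx":-1.0,"ty":0,"tz":-0.06,"wx":0,"wy":0,"wz":0,"gripper":-1},{"tx":-1.4,"ty":0,"tz":-0.06,"wx":0,"wy":0,"wz":0,"gripper":-1},{"tx":-1.8,"ty":0,"tz":-0.06,"wx":0,"wy":0,"wz":0,"gripper":-1},{"tx":-2.0,"ty":0,"tz":-0.06,"wx":0,"wy":0,"wz":0,"gripper":-1}]'; python3 -c "
from d import *
delta(.512,-.1766,.0605,166.7);rel(.621,-.2024,.04,-13.3)"
```

```text
time_s: 10.12
eef_pos: [0.5324, -0.1815, 0.0605]
tcp_rot: [0.0, 0.116, 0.993, -0.0]
contact_force: [-4.7, 0.6, 5.6]
gripper_width: 0.0533
t=10.117, ns t cm [2.1  0.01 0.  ] w [-0.0002  0.0002 -0.0001]
yaw 166.69 pos [ 0.5324 -0.1815  0.0605] F [-4.7  0.6  5.6] w 0.0533 q [-0.44  0.46 -0.25  0.86 -0.   -0.21]
TCP in frame mm [-91.   -0.1  20.5]
```

```bash
python3 -m pendant '[{"tx":-0.3,"ty":0,"tz":0,"wx":0,"wy":0,"wz":0,"gripper":-1},{"tx":-0.6,"ty":0,"tz":0,"wx":0,"wy":0,"wz":0,"gripper":-1},{"tx":-0.9,"ty":0,"tz":0,"wx":0,"wy":0,"wz":0,"gripper":-1},{"tx":-1.2,"ty":0,"tz":0,"wx":0,"wy":0,"wz":0,"gripper":-1},{"tx":-1.4,"ty":0,"tz":0,"wx":0,"wy":0,"wz":0,"gripper":-1}]'; python3 -c "
from d import *
delta(.512,-.1766,.0605,166.7);rel(.621,-.2024,.04,-13.3)"
```

```text
time_s: 10.53
eef_pos: [0.545, -0.1847, 0.0606]
tcp_rot: [-0.001, 0.116, 0.993, -0.0]
contact_force: [-5.5, 1.3, 4.9]
gripper_width: 0.0534
t=10.533, ns t cm [3.4  0.02 0.01] w [-0.0007 -0.0013 -0.0003]
yaw 166.68 pos [ 0.545  -0.1847  0.0606] F [-5.5  1.3  4.9] w 0.0534 q [-0.44  0.48 -0.21  0.87 -0.   -0.2 ]
TCP in frame mm [-78.   -0.2  20.6]
```

```bash
python3 -m pendant '[{"tx":-0.3,"ty":0,"tz":-0.04,"wx":0,"wy":0,"wz":0,"gripper":-1},{"tx":-0.7,"ty":0,"tz":-0.04,"wx":0,"wy":0,"wz":0,"gripper":-1},{"tx":-1.1,"ty":0,"tz":-0.04,"wx":0,"wy":0,"wz":0,"gripper":-1},{"tx":-1.5,"ty":0,"tz":-0.04,"wx":0,"wy":0,"wz":0,"gripper":-1},{"tx":-1.9,"ty":0,"tz":-0.04,"wx":0,"wy":0,"wz":0,"gripper":-1},{"tx":-2.0,"ty":0,"tz":-0.04,"wx":0,"wy":0,"wz":0,"gripper":-1}]'; python3 -c "
from d import *
delta(.512,-.1766,.0605,166.7);rel(.621,-.2024,.04,-13.3)"
```

```text
time_s: 11.03
eef_pos: [0.566, -0.1897, 0.0606]
tcp_rot: [0.001, 0.116, 0.993, -0.0]
contact_force: [-1.3, -1.7, -3.3]
gripper_width: 0.0533
t=11.033, ns t cm [5.56 0.03 0.01] w [-0.0005  0.0012 -0.0003]
yaw 166.68 pos [ 0.566  -0.1897  0.0606] F [-1.3 -1.7 -3.3] w 0.0533 q [-0.43  0.52 -0.15  0.9  -0.   -0.2 ]
TCP in frame mm [-56.4  -0.2  20.6]
```

```bash
python3 -m pendant '[{"tx":-0.3,"ty":0,"tz":0,"wx":0,"wy":0,"wz":0,"gripper":-1},{"tx":-0.7,"ty":0,"tz":0,"wx":0,"wy":0,"wz":0,"gripper":-1},{"tx":-1.1,"ty":0,"tz":0,"wx":0,"wy":0,"wz":0,"gripper":-1},{"tx":-1.5,"ty":0,"tz":0,"wx":0,"wy":0,"wz":0,"gripper":-1},{"tx":-1.7,"ty":0,"tz":0,"wx":0,"wy":0,"wz":0,"gripper":-1},{"tx":-1.7,"ty":0,"tz":0,"wx":0,"wy":0,"wz":0,"gripper":-1}]'; python3 -c "
from d import *
delta(.512,-.1766,.0605,166.7);rel(.621,-.2024,.04,-13.3)"
```

```text
time_s: 11.53
eef_pos: [0.5823, -0.1935, 0.0606]
tcp_rot: [0.0, 0.116, 0.993, -0.0]
contact_force: [-0.4, -3.0, -4.2]
gripper_width: 0.0534
t=11.533, ns t cm [7.23 0.03 0.01] w [-0.0006  0.001  -0.0003]
yaw 166.68 pos [ 0.5823 -0.1935  0.0606] F [-0.4 -3.  -4.2] w 0.0534 q [-0.42  0.55 -0.1   0.92 -0.   -0.19]
TCP in frame mm [-39.8  -0.3  20.6]
```

```bash
python3 -m pendant '[{"tx":-0.3,"ty":-0.05,"tz":0,"wx":0,"wy":0,"wz":0,"gripper":-1},{"tx":-0.6,"ty":-0.05,"tz":0,"wx":0,"wy":0,"wz":0,"gripper":-1},{"tx":-0.9,"ty":-0.05,"tz":0,"wx":0,"wy":0,"wz":0,"gripper":-1},{"tx":-1.2,"ty":-0.05,"tz":0,"wx":0,"wy":0,"wz":0,"gripper":-1},{"tx":-1.5,"ty":-0.05,"tz":0,"wx":0,"wy":0,"wz":0,"gripper":-1},{"tx":-1.7,"ty":-0.05,"tz":0,"wx":0,"wy":0,"wz":0,"gripper":-1},{"tx":-1.7,"ty":-0.05,"tz":0,"wx":0,"wy":0,"wz":0,"gripper":-1}]'; python3 -c "
from d import *
delta(.512,-.1766,.0605,166.7);rel(.621,-.2024,.04,-13.3)"
```

```text
time_s: 12.12
eef_pos: [0.5985, -0.1978, 0.0609]
tcp_rot: [0.0, 0.116, 0.993, -0.0]
contact_force: [-1.0, -2.8, -5.1]
gripper_width: 0.0534
t=12.117, ns t cm [8.91 0.08 0.04] w [-0.0006  0.0008 -0.0002]
yaw 166.69 pos [ 0.5985 -0.1978  0.0609] F [-1.  -2.8 -5.1] w 0.0534 q [-0.42  0.58 -0.05  0.94 -0.   -0.19]
TCP in frame mm [-22.9  -0.7  20.9]
```

Pack is at about −13 mm with the teeth inside the guides. Now release and regrip on the ribbed front.

```bash
python3 -m pendant '[{"tx":0,"ty":0,"tz":0,"wx":0,"wy":0,"wz":0,"gripper":0.4},{"tx":0,"ty":0,"tz":0,"wx":0,"wy":0,"wz":0,"gripper":1},{"tx":0,"ty":0,"tz":0,"wx":0,"wy":0,"wz":0,"gripper":1},{"tx":0,"ty":0,"tz":0,"wx":0,"wy":0,"wz":0,"gripper":1},{"tx":0,"ty":0,"tz":0,"wx":0,"wy":0,"wz":0,"gripper":1},{"tx":0,"ty":0,"tz":0,"wx":0,"wy":0,"wz":0,"gripper":1}]'; python3 -c "
from d import *
delta(.512,-.1766,.0605,166.7);rel(.621,-.2024,.04,-13.3)"
python3 - <<'E'
from h import *
a=manip.snapshot("top")[:,:,::-1];b=manip.snapshot("side")[:,:,::-1]
cv2.imwrite("pics/c1r.png",a);cv2.imwrite("pics/c2r.png",b)
k=lambda i:cv2.convertScaleAbs(cv2.resize(i,None,fx=8,fy=8,interpolation=cv2.INTER_CUBIC),alpha=1.6)
cv2.imwrite("pics/c1.png",k(a[130:205,280:360]));cv2.imwrite("pics/c2.png",k(b[135:205,265:350]))
E
```

```text
time_s: 12.62
eef_pos: [0.5981, -0.1973, 0.0613]
tcp_rot: [0.0, 0.116, 0.993, 0.0]
contact_force: [-0.3, -0.6, -0.5]
gripper_width: 0.0856
t=12.617, ns t cm [8.86 0.03 0.07] w [0.0001 0.0008 0.    ]
yaw 166.70 pos [ 0.5981 -0.1973  0.0613] F [-0.3 -0.6 -0.5] w 0.0856 q [-0.42  0.58 -0.05  0.94  0.   -0.19]
TCP in frame mm [-23.4  -0.3  21.3]
```

View pics/c2.png

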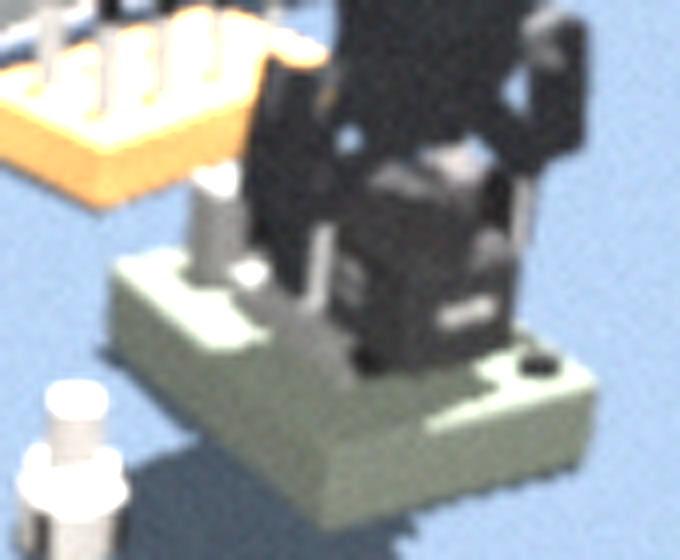

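View pics/c1.png

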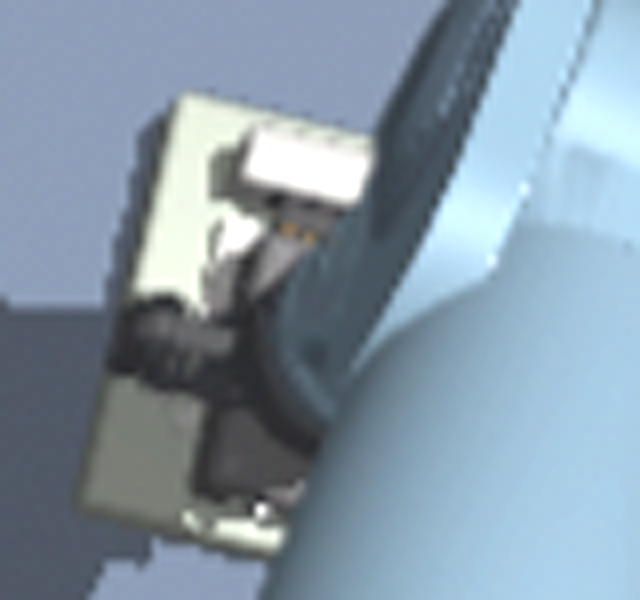

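The pack sits straight on the rail (crop c2 (430,270)) with the jaws clear. The arm hides the lamp neck in the top view, so I check clearance before going forward.

```bash
python3 - <<'E'
from h import *
b=cv2.imread("pics/c2r.png");a=cv2.imread("pics/c1r.png")
k=lambda i:cv2.convertScaleAbs(cv2.resize(i,None,fx=4,fy=4,interpolation=cv2.INTER_CUBIC),alpha=1.3)
cv2.imwrite("pics/c3.png",k(b[60:205,250:440]));cv2.imwrite("pics/c4.png",k(a[90:230,280:430]))
th=np.radians(-13.3);u=np.array([np.cos(th),np.sin(th)]);n=np.array([-u[1],u[0]]);O=np.array([.621,-.2024])
for x,y,z in((80,-98,40),(80,-98,270),(190,-165,270)):
    X=[*(O+(x*u+y*n)/1000),z/1000];print(np.round(X,3),"side4",np.round((proj("side",X)-[250,60])*4),"top4",np.round((proj("top",X)-[280,90])*4))
E
```

```text
[ 0.676 -0.316  0.04 ] side4 [279. 403.] top4 [278. 274.]
[ 0.676 -0.316  0.27 ] side4 [308. 146.] top4 [376. 207.]
[ 0.768 -0.407  0.27 ] side4 [296. 103.] top4 [508.  74.]
```

View pics/c3.png

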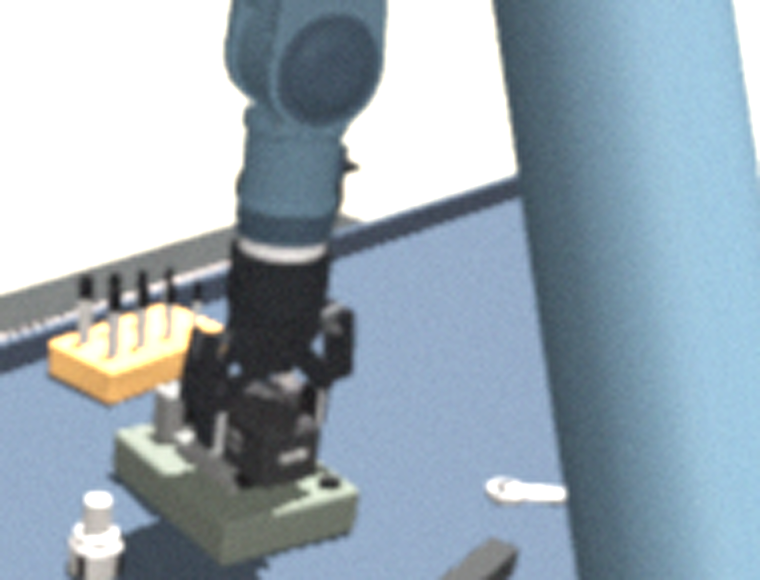

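View pics/c4.png

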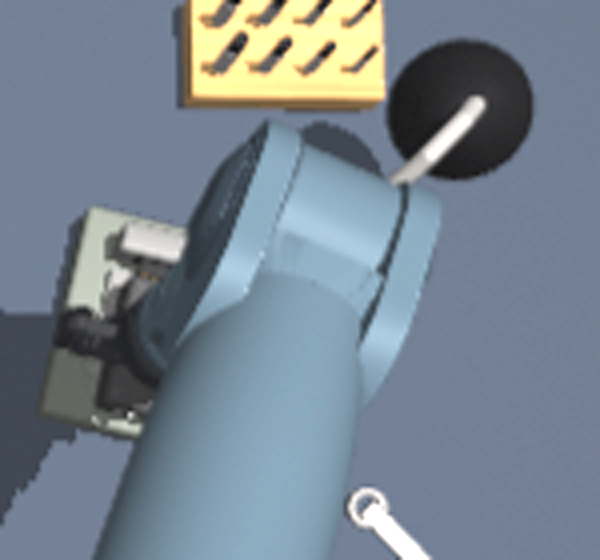

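```bash
python3 - <<'E'
from h import *
th=np.radians(-24);u=np.array([np.cos(th),np.sin(th)]);n=np.array([-u[1],u[0]]);T=np.array([.598,-.197])
for nm,uv in(("cap bottom",(335,122)),("cap centre",(332,68)),("flange ring",(285,250)),("flange left",(237,245)),("flange right",(330,245))):
    for yy in(0,.04,.06):
        o,d=ray("side",uv[0]/4+250,uv[1]/4+60);k=(yy-(o[:2]-T)@n)/(d[:2]@n);X=o+k*d;print(nm,yy,np.round([(X[:2]-T)@u,X[2]],3))
for z in(.31,.37,.43):
    for uv in((425,200),(400,330),(270,125)):
        X=onz("top",(uv[0]/4+280,uv[1]/4+90),z)[:2]-T;print(z,uv,np.round([X@u,X@n],3))
E
```

```text
cap bottom 0 [-0.063  0.344]
cap bottom 0.04 [-0.137  0.367]
cap bottom 0.06 [-0.174  0.378]
cap centre 0 [-0.049  0.376]
cap centre 0.04 [-0.125  0.396]
cap centre 0.06 [-0.163  0.406]
flange ring 0 [-0.011  0.236]
flange ring 0.04 [-0.09   0.268]
flange ring 0.06 [-0.129  0.284]
flange left 0 [0.072 0.211]
flange left 0.04 [-0.014  0.245]
flange left 0.06 [-0.057  0.262]
flange right 0 [-0.077  0.264]
flange right 0.04 [-0.15   0.293]
flange right 0.06 [-0.187  0.308]
0.31 (425, 200) [ 0.122 -0.095]
0.31 (400, 330) [ 0.039 -0.112]
0.31 (270, 125) [0.126 0.013]
0.37 (425, 200) [ 0.099 -0.08 ]
0.37 (400, 330) [ 0.021 -0.096]
0.37 (270, 125) [0.102 0.022]
0.43 (425, 200) [ 0.076 -0.064]
0.43 (400, 330) [ 0.003 -0.079]
0.43 (270, 125) [0.079 0.03 ]
```

Wrist housing underside is at z ≳ 0.33 m against 0.27 m for the neck, and the tool column passes about 11 cm from it, so it is clear. Move to pack_hold and grip.

```bash
python3 -m pendant '[{"tx":-0.6,"ty":0,"tz":0,"wx":0,"wy":0,"wz":0,"gripper":1},{"tx":-1.4,"ty":0,"tz":0,"wx":0,"wy":0,"wz":0,"gripper":1},{"tx":-2.2,"ty":0,"tz":0,"wx":0,"wy":0,"wz":0,"gripper":1},{"tx":-3,"ty":0,"tz":0,"wx":0,"wy":0,"wz":0,"gripper":1},{"tx":-3.6,"ty":0,"tz":0,"wx":0,"wy":0,"wz":0,"gripper":1},{"tx":-3.7,"ty":0,"tz":0,"wx":0,"wy":0,"wz":0,"gripper":1},{"tx":-3.7,"ty":0,"tz":0,"wx":0,"wy":0,"wz":0,"gripper":1}]'; python3 -c "
from d import *
delta(.512,-.1766,.0605,166.7);rel(.621,-.2024,.04,-13.3)"
```

```text
time_s: 13.3
eef_pos: [0.6343, -0.206, 0.0608]
tcp_rot: [0.0, 0.116, 0.993, -0.0]
contact_force: [0.0, 0.6, 0.6]
gripper_width: 0.0855
t=13.300, ns t cm [12.58  0.05  0.02] w [-0.0001  0.0002 -0.0001]
yaw 166.70 pos [ 0.6343 -0.206   0.0608] F [0.  0.6 0.6] w 0.0855 q [-0.41  0.65  0.08  1.   -0.   -0.18]
TCP in frame mm [13.8 -0.5 20.8]
```

```bash
python3 -m pendant '[{"tx":0,"ty":0,"tz":0,"wx":0,"wy":0,"wz":0,"gripper":0.4},{"tx":0,"ty":0,"tz":0,"wx":0,"wy":0,"wz":0,"gripper":0.2},{"tx":0,"ty":0,"tz":0,"wx":0,"wy":0,"wz":0,"gripper":-0.1},{"tx":0,"ty":0,"tz":0,"wx":0,"wy":0,"wz":0,"gripper":-1},{"tx":0,"ty":0,"tz":0,"wx":0,"wy":0,"wz":0,"gripper":-1},{"tx":0,"ty":0,"tz":0,"wx":0,"wy":0,"wz":0,"gripper":-1},{"tx":0,"ty":0,"tz":0,"wx":0,"wy":0,"wz":0,"gripper":-1}]'; python3 -c "
from d import *
delta(.512,-.1766,.0605,166.7);rel(.621,-.2024,.04,-13.3)"
python3 - <<'E'
from h import *
b=manip.snapshot("side")[:,:,::-1]
k=lambda i:cv2.convertScaleAbs(cv2.resize(i,None,fx=9,fy=9,interpolation=cv2.INTER_CUBIC),alpha=2.2)
cv2.imwrite("pics/e1.png",k(b[140:205,265:345]))
E
```

```text
time_s: 13.88
eef_pos: [0.6336, -0.2062, 0.0612]
tcp_rot: [-0.0, 0.116, 0.993, -0.0]
contact_force: [-2.0, -1.2, 1.6]
gripper_width: 0.0533
t=13.883, ns t cm [12.51  0.08  0.07] w [-0.0007 -0.0001 -0.0004]
yaw 166.68 pos [ 0.6336 -0.2062  0.0612] F [-2.  -1.2  1.6] w 0.0533 q [-0.41  0.65  0.08  1.   -0.   -0.18]
TCP in frame mm [13.1 -0.8 21.2]
```

View pics/e1.png

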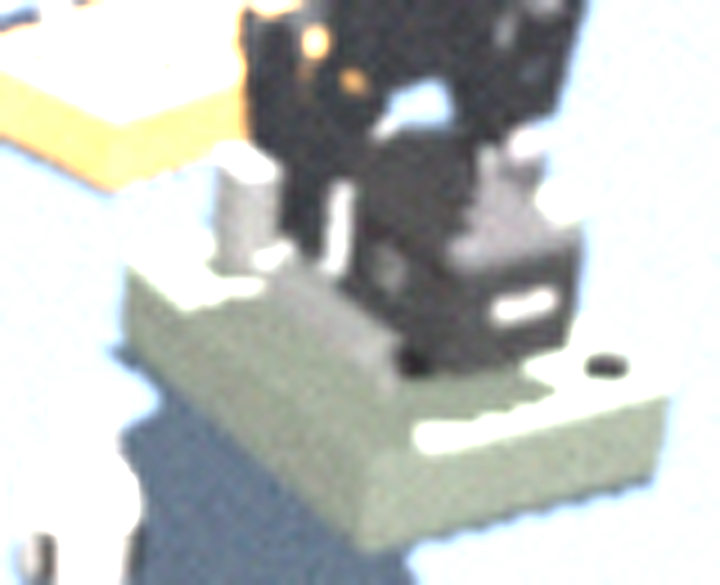

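The pads grip the ribbed front (crop (335,225)) and the grey button at (390,270) is free. Push in small steps, watching the force along the rail.

```bash
cat >> d.py <<'E'
def st():
    rel(.621,-.2024,.04,-13.3);f=s["contact_force"];c,n=np.cos(np.radians(-13.3)),np.sin(np.radians(-13.3));print("Frail %.1f Flat %.1f Fz %.1f"%(c*f[0]+n*f[1],-n*f[0]+c*f[1],f[2]),"w %.4f t %.2f"%(s["gripper_width"],s["time_s"]))
E
python3 -m pendant '[{"tx":-0.15,"ty":0,"tz":0,"wx":0,"wy":0,"wz":0,"gripper":-1},{"tx":-0.3,"ty":0,"tz":0,"wx":0,"wy":0,"wz":0,"gripper":-1},{"tx":-0.4,"ty":0,"tz":0,"wx":0,"wy":0,"wz":0,"gripper":-1},{"tx":-0.5,"ty":0,"tz":0,"wx":0,"wy":0,"wz":0,"gripper":-1}]'>/dev/null; python3 -c "
from d import *
st()"
python3 -m pendant '[{"tx":-0.1,"ty":0,"tz":0,"wx":0,"wy":0,"wz":0,"gripper":-1},{"tx":-0.2,"ty":0,"tz":0,"wx":0,"wy":0,"wz":0,"gripper":-1},{"tx":-0.3,"ty":0,"tz":0,"wx":0,"wy":0,"wz":0,"gripper":-1}]'>/dev/null; python3 -c "
from d import *
st()"
```

```text
TCP in frame mm [13.4 -0.8 21.3]
Frail -17.8 Flat -2.4 Fz 16.6 w 0.0532 t 14.27
TCP in frame mm [14.7 -0.7 21.3]
Frail -18.3 Flat -2.2 Fz 18.0 w 0.0532 t 14.52
```

```bash
python3 -m pendant '[{"tx":0,"ty":0,"tz":-0.05,"wx":0,"wy":0,"wz":0,"gripper":-1},{"tx":0,"ty":0,"tz":-0.05,"wx":0,"wy":0,"wz":0,"gripper":-1}]'>/dev/null; python3 -c "
from d import *
st()"
python3 -m pendant '[{"tx":-0.1,"ty":0,"tz":-0.05,"wx":0,"wy":0,"wz":0,"gripper":-1},{"tx":-0.2,"ty":0,"tz":-0.05,"wx":0,"wy":0,"wz":0,"gripper":-1}]'>/dev/null; python3 -c "
from d import *
st()"
```

```text
TCP in frame mm [17.6 -0.7 21.3]
Frail -9.8 Flat -2.5 Fz 8.7 w 0.0535 t 14.68
TCP in frame mm [19.  -0.7 21.3]
Frail -14.4 Flat -1.7 Fz 10.4 w 0.0530 t 14.85
```

```bash
python3 -m pendant '[{"tx":-0.1,"ty":0,"tz":-0.03,"wx":0,"wy":0,"wz":0,"gripper":-1},{"tx":-0.1,"ty":0,"tz":-0.03,"wx":0,"wy":0,"wz":0,"gripper":-1}]'>/dev/null; python3 -c "
from d import *
st()"
python3 -m pendant '[{"tx":-0.15,"ty":0,"tz":-0.03,"wx":0,"wy":0,"wz":0,"gripper":-1},{"tx":-0.15,"ty":0,"tz":-0.03,"wx":0,"wy":0,"wz":0,"gripper":-1}]'>/dev/null; python3 -c "
from d import *
st()"
python3 -m pendant '[{"tx":-0.15,"ty":0,"tz":-0.03,"wx":0,"wy":0,"wz":0,"gripper":-1},{"tx":-0.15,"ty":0,"tz":-0.03,"wx":0,"wy":0,"wz":0,"gripper":-1}]'>/dev/null; python3 -c "
from d import *
st()"
```

```text
TCP in frame mm [19.8 -0.7 21.3]
Frail -11.1 Flat -2.6 Fz 7.9 w 0.0536 t 15.02
TCP in frame mm [20.3 -0.7 21.4]
Frail -13.0 Flat -2.5 Fz 7.3 w 0.0534 t 15.18
TCP in frame mm [21.7 -0.7 21.4]
Frail -11.9 Flat -2.0 Fz 6.9 w 0.0534 t 15.35
```

```bash
python3 -m pendant '[{"tx":-0.15,"ty":0,"tz":-0.03,"wx":0,"wy":0,"wz":0,"gripper":-1},{"tx":-0.15,"ty":0,"tz":-0.03,"wx":0,"wy":0,"wz":0,"gripper":-1}]'>/dev/null; python3 -c "
from d import *
st()"
python3 -m pendant '[{"tx":-0.12,"ty":0,"tz":-0.03,"wx":0,"wy":0,"wz":0,"gripper":-1},{"tx":-0.12,"ty":0,"tz":-0.03,"wx":0,"wy":0,"wz":0,"gripper":-1}]'>/dev/null; python3 -c "
from d import *
st()"
python3 -m pendant '[{"tx":-0.1,"ty":0,"tz":-0.02,"wx":0,"wy":0,"wz":0,"gripper":-1},{"tx":-0.1,"ty":0,"tz":-0.02,"wx":0,"wy":0,"wz":0,"gripper":-1}]'>/dev/null; python3 -c "
from d import *
st()"
```

```text
TCP in frame mm [23.3 -0.7 21.4]
Frail -10.6 Flat -1.8 Fz 5.1 w 0.0532 t 15.52
TCP in frame mm [24.6 -0.6 21.4]
Frail -9.4 Flat -1.8 Fz 3.4 w 0.0531 t 15.68
TCP in frame mm [25.6 -0.6 21.4]
Frail -9.5 Flat -2.6 Fz 1.1 w 0.0534 t 15.85
```

```bash
python3 -m pendant '[{"tx":-0.1,"ty":0,"tz":0,"wx":0,"wy":0,"wz":0,"gripper":-1},{"tx":-0.1,"ty":0,"tz":0,"wx":0,"wy":0,"wz":0,"gripper":-1}]'>/dev/null; python3 -c "
from d import *
st()"
python3 -m pendant '[{"tx":-0.1,"ty":0,"tz":0,"wx":0,"wy":0,"wz":0,"gripper":-1},{"tx":-0.1,"ty":0,"tz":0,"wx":0,"wy":0,"wz":0,"gripper":-1}]'>/dev/null; python3 -c "
from d import *
st()"
python3 -m pendant '[{"tx":-0.1,"ty":0,"tz":0,"wx":0,"wy":0,"wz":0,"gripper":-1},{"tx":-0.1,"ty":0,"tz":0,"wx":0,"wy":0,"wz":0,"gripper":-1}]'>/dev/null; python3 -c "
from d import *
st()"
```

```text
TCP in frame mm [27.7 -0.6 21.3]
Frail -7.1 Flat -2.3 Fz -0.2 w 0.0537 t 16.02
TCP in frame mm [28.3 -0.6 21.3]
Frail -8.4 Flat -2.4 Fz 0.1 w 0.0536 t 16.18
TCP in frame mm [28.3 -0.6 21.4]
Frail -10.6 Flat -1.5 Fz 3.4 w 0.0533 t 16.35
```

```bash
python3 -m pendant '[{"tx":-0.1,"ty":0,"tz":0,"wx":0,"wy":0,"wz":0,"gripper":-1},{"tx":-0.1,"ty":0,"tz":0,"wx":0,"wy":0,"wz":0,"gripper":-1}]'>/dev/null; python3 -c "
from d import *
st()"
python3 -m pendant '[{"tx":-0.1,"ty":0,"tz":0,"wx":0,"wy":0,"wz":0,"gripper":-1},{"tx":-0.1,"ty":0,"tz":0,"wx":0,"wy":0,"wz":0,"gripper":-1}]'>/dev/null; python3 -c "
from d import *
st()"
```

```text
TCP in frame mm [28.3 -0.6 21.4]
Frail -15.5 Flat -2.5 Fz 4.4 w 0.0534 t 16.52
TCP in frame mm [28.4 -0.6 21.4]
Frail -15.7 Flat -3.1 Fz 7.1 w 0.0537 t 16.68
```

Force dropped with a jump at TCP≈27.7, then stopped rigidly at 28.3. That fits a snap followed by the hard stop. I'll relieve the force and do a mild pull test.

```bash
python3 -m pendant '[{"tx":0.2,"ty":0,"tz":0,"wx":0,"wy":0,"wz":0,"gripper":-1},{"tx":0.5,"ty":0,"tz":0,"wx":0,"wy":0,"wz":0,"gripper":-1},{"tx":0.5,"ty":0,"tz":0,"wx":0,"wy":0,"wz":0,"gripper":-1}]'>/dev/null; python3 -c "
from d import *
st()"
python3 - <<'E'
from h import *
b=manip.snapshot("side")[:,:,::-1];cv2.imwrite("pics/g2r.png",b);a=manip.snapshot("top")[:,:,::-1];cv2.imwrite("pics/g1r.png",a)
k=lambda i:cv2.convertScaleAbs(cv2.resize(i,None,fx=9,fy=9,interpolation=cv2.INTER_CUBIC),alpha=2.2)
cv2.imwrite("pics/g2.png",k(b[140:205,265:345]))
E
```

```text
TCP in frame mm [27.4 -0.5 21.3]
Frail -4.6 Flat -2.1 Fz -4.5 w 0.0533 t 16.93
```

View pics/g2.png

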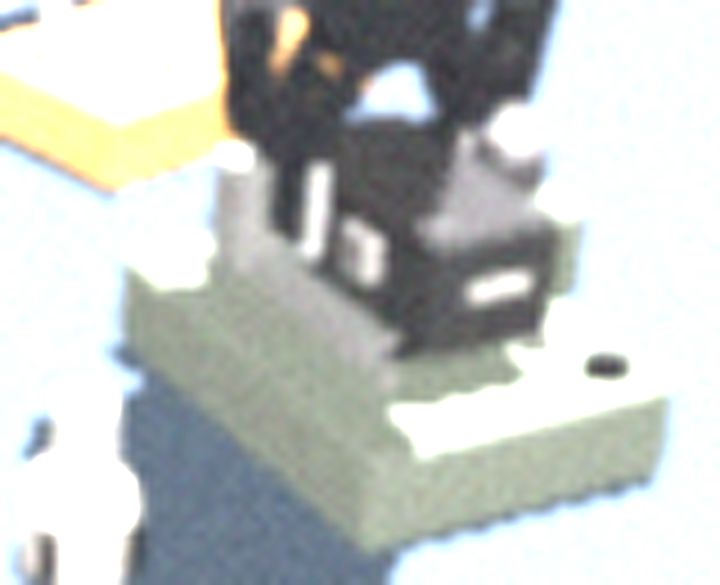

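The button at crop (365,255) now stands bright and proud; it was dim and flush before. Continue the pull test.

```bash
python3 -m pendant '[{"tx":0.15,"ty":0,"tz":0,"wx":0,"wy":0,"wz":0,"gripper":-1},{"tx":0.3,"ty":0,"tz":0,"wx":0,"wy":0,"wz":0,"gripper":-1},{"tx":0.3,"ty":0,"tz":0,"wx":0,"wy":0,"wz":0,"gripper":-1}]'>/dev/null; python3 -c "
from d import *
st()"
python3 -m pendant '[{"tx":0.15,"ty":0,"tz":0,"wx":0,"wy":0,"wz":0,"gripper":-1},{"tx":0.3,"ty":0,"tz":0,"wx":0,"wy":0,"wz":0,"gripper":-1},{"tx":0.3,"ty":0,"tz":0,"wx":0,"wy":0,"wz":0,"gripper":-1}]'>/dev/null; python3 -c "
from d import *
st()"
```

```text
TCP in frame mm [26.  -0.5 21.9]
Frail -4.5 Flat -1.9 Fz -7.6 w 0.0537 t 17.28
TCP in frame mm [25.6 -0.5 22.7]
Frail 2.1 Flat -2.3 Fz -13.7 w 0.0533 t 17.53
```

```bash
python3 -m pendant '[{"tx":0.1,"ty":0,"tz":0.15,"wx":0,"wy":0,"wz":0,"gripper":-1},{"tx":0.25,"ty":0,"tz":0.25,"wx":0,"wy":0,"wz":0,"gripper":-1},{"tx":0.25,"ty":0,"tz":0.25,"wx":0,"wy":0,"wz":0,"gripper":-1}]'>/dev/null; python3 -c "
from d import *
st()"
```

```text
TCP in frame mm [25.5 -0.5 22.6]
Frail 6.4 Flat -1.2 Fz -9.6 w 0.0538 t 17.78
```

Held at 25.5 against a 6.4 N pull after 2.8 mm of backward play from the stop, so the teeth are in their pockets. Relax the forces and let go.

```bash
python3 -m pendant '[{"tx":-0.2,"ty":0,"tz":0.2,"wx":0,"wy":0,"wz":0,"gripper":-1},{"tx":-0.35,"ty":0,"tz":0.25,"wx":0,"wy":0,"wz":0,"gripper":-1},{"tx":-0.35,"ty":0,"tz":0.25,"wx":0,"wy":0,"wz":0,"gripper":-1}]'>/dev/null; python3 -c "
from d import *
st()"
python3 -m pendant '[{"tx":0,"ty":0,"tz":0,"wx":0,"wy":0,"wz":0,"gripper":0.3},{"tx":0,"ty":0,"tz":0,"wx":0,"wy":0,"wz":0,"gripper":0.6},{"tx":0,"ty":0,"tz":0,"wx":0,"wy":0,"wz":0,"gripper":1},{"tx":0,"ty":0,"tz":0,"wx":0,"wy":0,"wz":0,"gripper":1},{"tx":0,"ty":0,"tz":0,"wx":0,"wy":0,"wz":0,"gripper":1},{"tx":0,"ty":0,"tz":-1,"wx":0,"wy":0,"wz":0,"gripper":1},{"tx":0,"ty":0,"tz":-3,"wx":0,"wy":0,"wz":0,"gripper":1},{"tx":0,"ty":0,"tz":-6,"wx":0,"wy":0,"wz":0,"gripper":1},{"tx":0,"ty":0,"tz":-9,"wx":0,"wy":0,"wz":0,"gripper":1},{"tx":0,"ty":0,"tz":-11,"wx":0,"wy":0,"wz":0,"gripper":1},{"tx":0,"ty":0,"tz":-11,"wx":0,"wy":0,"wz":0,"gripper":1}]'; python3 -c "
from d import *
st()"
```

```text
TCP in frame mm [25.9 -0.5 21.2]
Frail -4.5 Flat -0.6 Fz 5.5 w 0.0537 t 18.03
time_s: 18.95
eef_pos: [0.6492, -0.2101, 0.1755]
tcp_rot: [0.005, 0.116, 0.993, -0.001]
contact_force: [1.3, 0.9, -0.1]
gripper_width: 0.0851
TCP in frame mm [ 29.2  -1.  135.5]
Frail 1.0 Flat 1.1 Fz -0.1 w 0.0851 t 18.95
```

Now back away clear (up, and −x by 15 cm) and look.

```bash
python3 -m pendant '[{"tx":2,"ty":0,"tz":-1,"wx":0,"wy":0,"wz":0,"gripper":1},{"tx":5,"ty":0,"tz":-2,"wx":0,"wy":0,"wz":0,"gripper":1},{"tx":9,"ty":3,"tz":-2,"wx":0,"wy":0,"wz":0,"gripper":1},{"tx":12,"ty":7,"tz":-2,"wx":0,"wy":0,"wz":0,"gripper":1},{"tx":15,"ty":11,"tz":-2,"wx":0,"wy":0,"wz":0,"gripper":1},{"tx":17,"ty":15,"tz":-2,"wx":0,"wy":0,"wz":0,"gripper":1},{"tx":18,"ty":19,"tz":-2,"wx":0,"wy":0,"wz":0,"gripper":1},{"tx":18,"ty":23,"tz":-2,"wx":0,"wy":0,"wz":0,"gripper":1},{"tx":18,"ty":25,"tz":-2,"wx":0,"wy":0,"wz":0,"gripper":1},{"tx":18,"ty":25,"tz":-2,"wx":0,"wy":0,"wz":0,"gripper":1},{"tx":18,"ty":25,"tz":-2,"wx":0,"wy":0,"wz":0,"gripper":1}]'
python3 - <<'E'
from h import *
b=manip.snapshot("side")[:,:,::-1];cv2.imwrite("pics/h2r.png",b);a=manip.snapshot("top")[:,:,::-1];cv2.imwrite("pics/h1r.png",a)
k=lambda i,f,al:cv2.convertScaleAbs(cv2.resize(i,None,fx=f,fy=f,interpolation=cv2.INTER_CUBIC),alpha=al)
cv2.imwrite("pics/h2.png",k(b[130:205,265:345],8,2));cv2.imwrite("pics/h1.png",k(a[130:210,280:370],7,1.2))
E
```

```text
time_s: 19.87
eef_pos: [0.5284, 0.0781, 0.1886]
tcp_rot: [0.0, 0.114, 0.994, -0.0]
contact_force: [0.7, -0.5, 0.7]
gripper_width: 0.0852
```

View pics/h2.png

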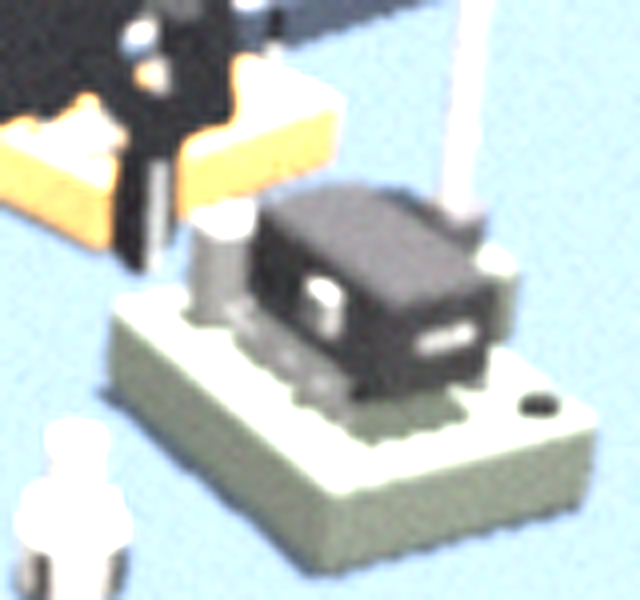

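View pics/h1.png

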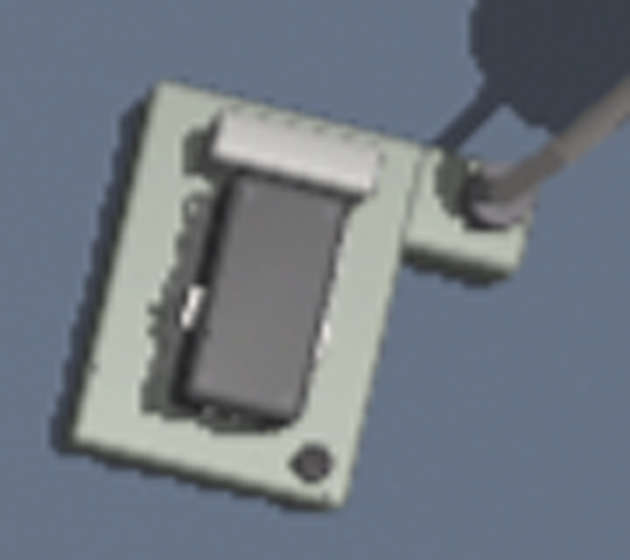

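View pics/h1r.png

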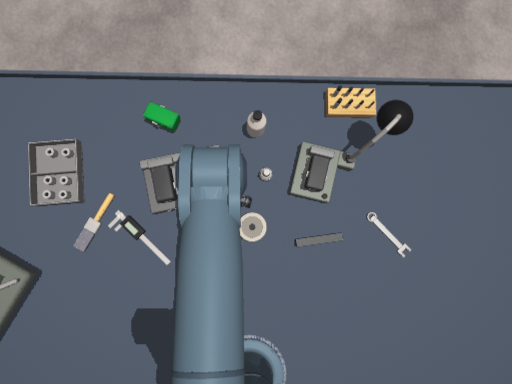

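Both buttons are visible proud in crop h1, left at (193,305) and right at (325,340). The pack's front is against the tower and all the other things are in place. Numeric check of the home position:

```bash
python3 - <<'E'
from h import *
g=cv2.cvtColor(cv2.imread("pics/h1r.png"),cv2.COLOR_BGR2GRAY)
f=lambda u,v:((u+.5)/7-.5+280,(v+.5)/7-.5+130)
th=np.radians(-13.3);u=np.array([np.cos(th),np.sin(th)]);n=np.array([-u[1],u[0]]);O=np.array([.621,-.2024])
for k,p,q,z,s in(("rear",f(205,408),f(280,424),.102,-1),("left",f(222,220),f(198,370),.102,-1),("right",f(347,210),f(308,395),.102,1),("decknear",f(95,440),f(320,497),.04,-1)):
    l=fit(g,p,q,s,2);X=onz("top",l[0],z)[:2]-O
    a=onz("top",l[0]+5*l[1],z)-onz("top",l[0]-5*l[1],z);an=np.degrees(np.arctan2(a[1],a[0]))
    print(k,np.round([X@u*1000,X@n*1000],1),"ang %.1f"%((an+90)%180-90))
# tall pack: difference image in the charger region
a=cv2.imread("pics/top0.png")[165:205,150:178].astype(int);b=cv2.imread("pics/h1r.png")[165:205,150:178].astype(int);print("tall diff",np.abs(a-b).mean())
s0=cv2.imread("pics/side0.png")[195:245,165:190].astype(int);s1=cv2.imread("pics/h2r.png")[195:245,165:190].astype(int);print(np.abs(s0-s1).mean())
print(manip.sense()["contact_force"])
E
```

```text
med resid px 0.05
rear [-49.7  -0.2] ang 76.7
  med resid px 0.25
left [-8.1 25.2] ang -12.4
  med resid px 0.13
right [  1.2 -20. ] ang -13.1
  med resid px 0.19
decknear [-72.9   0.9] ang 76.5
tall diff 7.221130952380952
4.5032
[ 0.19050601 -0.31914154 -0.67603483]
```

Rear edge reads −49.7 mm, the same bevel bias as the deck edge's −72.9 against −75, which puts the pack at about +0.3 mm along the rail with yaw matching. Hand in.

```bash
python3 -c "
from rig import manip
print(manip.job_done(), manip.sense()['time_s'])"
```

```text
the job is handed in; nothing more can be done
the job is handed in; nothing more can be done
```

The compact pack is off the charger's right bay and seated on the lamp's shoe with both catches out. I handed the job in just after about 20 s of robot time, with the arm well clear; no verdict was reported.

**What I did:** I squeezed both catches (jaw width down to 53 mm) and slid the pack out level with about 10 N or less along the rail. I felt for the lamp's deck at TCP z = 0.0605 and slid the pack in squeezed to about −13 mm. Then I let go, regripped on the ribbed front and pushed in small steps, with up to 18 N along the rail as the teeth went in.

**Snap:** the force dropped to about 7 N with a forward jump, then the pack met a rigid stop, which I pressed to about 16 N. After that it came back 2.8 mm and held against a 6 N pull.

**Last checks:**
- **Position:** the top view put the pack at about +0.3 mm along the rail, with its yaw within about 1° of the lamp's.
- **Catches:** both buttons showed sprung out in the top view, and the left one in the side view too.
- **Bystanders:** the lookalikes and other things on the bench looked where they had been.

**Checks that disagreed or were weak:**
- The two cameras differed by 3 to 6 mm along the rails, so I relied on force for the final fit.
- The last lateral reading came out about 2.6 mm off centre. I think one fitted edge was biased by the visible side of the case, since the guides allow only 1.5 mm of play.
- The before/after image difference around the tall pack was not zero. I put that down to the arm's shadow and judged it unmoved by eye only.

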